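# Gauge, rack and lock the turtle blanks

### The arm

A 6-joint arm with a two-finger parallel gripper is mounted at the origin on the work surface. World frame = base frame: x ahead of the robot, y to its left, z up, the work surface at z = 0. Lengths are in m, angles in rad, forces in N, time in s.
With the tool pointing down it reaches from about 0.375 to 0.975 m from the base axis. Payload 3.8 kg.
Tool frame: the origin (TCP) lies midway between the tips of the shut fingers; the grasp point (between the pads) lies 19 mm behind it; z points along the fingers, y is the direction in which the jaws open and shut (so a half turn about z gives the same grasp; the last joint's range is limited). The gripper opens to 85 mm and grips with 20 to 120 N. Pads are 22 mm wide; open, the fingers measure 114 mm over their backs; the gripper's body (76 mm by 85 mm) begins 54 mm behind the grasp point. The pads swing forward as they close: fully open they stand 13 mm farther back than shut.
Start: joints at [1.312, 0.264, 1.604, -0, 1.274, -0.037], TCP at [0.148, 0.658, 0.231] pointing down, gripper open.
Joint ranges: [-2.63, 2.63], [-0.94, 2.18], [0.31, 2.57], [-1.31, 4.45], [0, 2.66], [-2.55, 2.55]. Speed limits (rad/s): [2.57, 2.57, 3.14, 3.14, 3.14, 3.14].

### API

Orientations are given as a rotation vector (axis times angle).
In Python, from workcell import bot gives the robot as it stands. The module is installed in compiled form; this text tells all that it offers.
- The arm moves only by the tool play_rows, never from a script. Its argument "series" is a list of rows, each an object with "translation": the shift along the tool's x, y, z in m, a list of three; "spin": the turn about the tool's z in units of 5 degrees (1.0 is 5 degrees). In form: [{"translation": [dx, dy, dz], "spin": spin}, ...]. A call has 1 to 5 rows; each row shifts and turns the commanded pose from where the row before left it, along the tool's axes as they then stand; what a row does not reach is not made up. A row lasts 1/10 s, in which the tool goes at most 50 mm and 8.59 degrees, less where a joint would pass 70% of its speed; a pose out of reach is approached as far as the arm can. A call is refused whole if a number of a shift passes 0.05 or a number of a turn 1, either way. A call with a gripper value outside its range is refused whole. "jaw" is the gripper's target within -1 to 1 (fully open at 1, half-way at 0, shut at -1), set as the call begins (left out, the last holds). The fingers move at their own pace and stop on an object; "force" is the grip in N (left out, the last holds). Time passes only in rows, so rows that do not move let the fingers close. It gives the time, the measured TCP pose, the force and the opening at its end, in the units of the state.
- bot.read_state(): the state, without advancing time (a new reading comes with each control period).
- bot.read_camera(name): name is "scene" or "top" or "wrist"; returns the picture (420x560x3 uint8, blue, green, red); there is no depth.
- bot.get_calibration(name): a dict with "fov_y" (degrees; the focal length in pixels is half the picture's height over the tangent of half this angle, whatever the lens; pixels are square), "cx", "cy" (the principal point, pixels), "R" (3x3) and "t" (3): a world point X has camera coordinates R X + t. Camera axes: x right, y down, z forward; pixel columns grow to the right and rows downward; lengths in m; the calibration is good to about 2 mm. A picture is of the moment at which its call begins: read the wrist's pose just before it. get_calibration takes no time and is no camera call; for the wrist camera it gives the pose at the moment of the call.
- bot.finish_job(): hands the job in, once; it reports no verdict.
The state is a dict: "time": time; "q": joint angles; "joint_vel": joint speeds; "joint_torque": joint torques, N m; "tool_pos": TCP position; "tcp_rot": TCP orientation; "wrist_force": force on the tool from outside, world axes, zero at the start; "torque": the same for the moment, N m; "width": opening from 0.0 (shut) to 1.0 (fully open).
Only numpy, scipy, OpenCV 4.12 (cv2) and the standard library are available. Lean on these libraries where they do the work, as an engineer would, in place of code of your own. Each camera call takes 0.05 s, during which the arm holds its last target. There are 200 camera calls.

### The job

Push every turtle blank that is low enough to clear the height bar through the rack's mouth and under the bar, one behind another, until they are all fully inside the rack; put a blank that is too tall for the bar upright in the shallow tray instead. Then swing the gate fully shut and after that turn the quarter-turn catch counter-clockwise, so that its tongue crosses the front of the gate, until it drops into its locked detent. Leave the bowl, plumb bob and farmer figure where they stand.

Things in the scene. Friction and masses are not known exactly. Their poses are not given: they have to be found in the camera images.
- rack: Fixed gauge rack: a lane between plank walls, its floor the bare ledge. Origin on the ledge, mid-mouth; own +y runs inwards along the lane (roughly world +y), +x across it, away from the robot. Lane 64 mm wide, 270 mm deep to its closed end; walls 10 mm thick, 54 mm high. Three low blanks fit one behind another and may push each other along.
- height_bar (a point): Centre of the underside of the height bar, a steel bar 12 mm square fixed across the lane 20 to 32 mm in from the mouth; underside 54 mm, top 66 mm above the ledge. Four wooden bars of the same size and height follow every 58 mm along the lane, so blanks can enter only through the mouth.
- turtle1: Half-carved turtle in bare fig wood, about 0.17 kg: a flat plinth 84 mm long (own x), 54 mm wide (own y) and 28 mm high carrying a round shell 48 mm across whose top is 46 mm above the underside. Origin at the centre of the underside, z up. It clears the bar. May be absent.
- turtle2: Another, same as turtle1. May be absent.
- turtle3: Another, same as turtle1. May be absent.
- turtle_tall: Turtle blank with the same plinth (84 x 54 x 28 mm) but a shell not yet carved down: its top is 66 mm above the underside, so it cannot pass the bar. Origin at the centre of the underside. May be absent.
- tray: Fixed shallow open wooden tray, outside 142 mm (own x) by 190 mm (own y), walls 6 mm thick and 24 mm high, floor 6 mm thick. Origin at the centre of its underside.
- gate (a joint): Angle of the steel gate on its upright hinge: 0 = shut across the mouth (a stop), grows as it swings outwards (counter-clockwise from above); starts at 2.2 to 2.7. Light friction holds it where it is left. Panel 8 mm thick, reaching 82 mm from the hinge, 4 to 46 mm above the ledge; it points along the rack's -x when shut.
- gate_hinge (a point): Point on the gate's hinge axis, at ledge height; a post 14 mm thick and 48 mm high stands here (rack x +40, y -2 mm).
- gate_pin (a point): On the axis of the upright round pin on the gate, to pinch or push: 16 mm thick, from 42 to 110 mm above the ledge; this point is 95 mm up and 46 mm from the hinge axis.
- catch (a joint): Catch angle about its upright axis: 0 to 0.15 at the start = free, tongue along the rack's -y; grows counter-clockwise from above; 1.57 = locked (a stop), tongue along +x in front of the shut gate, which it then holds. Turns lightly (about 0.05 N m); past about 1.4 its spring draws it on and down into the detent once the fingers let go, and then it resists being turned back.
- catch_drop (a joint): Height of the whole catch: 0 to -0.001 m while free, -0.004 m when a ball under it has fallen off the edge of the foot block into the locked detent.
- catch_grip (a point): On the catch's axis, mid-handle, 68 mm above the ledge: a dark wood bar 52 mm long, 14 mm thick, 26 mm high, its top 12 mm above this point. This point's own y axis runs along the bar, its -y the way the tongue points. Under the bar, 22 to 30 mm below this point: a steel tongue reaching 56 mm from the axis. It sits on a small iron foot (up to 36 mm wide, 28 mm high) at rack x -80, y -16 mm.
- bowl: Bystander: aluminium bowl, 150 mm across, 60 mm high. Origin under its centre.
- plumb_bob: Bystander: brass plumb bob standing on its cap, 40 mm across, 100 mm high. Origin under its centre.
- farmer: Bystander: half-carved farmer figure in fig wood, 168 mm high, hat 72 mm across. Origin under its centre.

How it is judged:
By the outcome, as a careful person would: the job done as asked, in the order asked, and still so for the second after the job is handed in, with the robot touching nothing.
Of turtle1, turtle2, turtle3, turtle_tall only 3 to 4 are there at a start; the rules pass over those that are not, and their reading is None.
At some moment in a run one of turtle1, turtle2, turtle3, turtle_tall may be knocked a few centimetres aside while the robot is not near it.
Once in a run the grip may slacken for a moment while it holds something.
It also fails if it takes over 200 s, if anything falls off the work surface, if the arm or the gripper's body presses on something with over 40 N, if the wrist force passes 120 N, or if a joint passes its speed limit or range.

## Working session

There is one attempt and no reset: what is moved stays moved. The work goes in short steps, Python scripts to look and compute and a tool call to move; the robot and the scene stay as the last step left them, time stands still between calls to the robot, and variables do not carry over. Pictures are saved under pics/ and viewed, about 12 in all and at most 16, crops included, and the job is handed in when it is done.

Besides the shell and the picture viewer there is one more tool, called after "Request:" in YAML: its name, and indented under it one key for each argument. play_rows: Moves the arm, as the interface text tells. Its arguments: {"type":"object","properties":{"series":{"type":"array","items":{"type":"object","properties":{"translation":{"type":"array","items":{"type":"number"}},"spin":{"type":"number"}}}},"jaw":{"type":"number"},"force":{"type":"number"}},"required":["series"]}

```bash
mkdir -p pics; cat > h.py <<'E'
from workcell import bot
import numpy as np, cv2
from scipy.spatial.transform import Rotation as Ro
def cal(n):
    c=bot.get_calibration(n); f=210/np.tan(np.radians(c['fov_y'])/2)
    return f,c['cx'],c['cy'],np.array(c['R']),np.array(c['t'])
def ray(c,uv,z):
    f,cx,cy,R,t=c; d=R.T@np.array([(uv[0]-cx)/f,(uv[1]-cy)/f,1]); o=-R.T@t
    return o+d*(z-o[2])/d[2]
def proj(c,X):
    f,cx,cy,R,t=c; p=R@np.array(X)+t; return np.array([f*p[0]/p[2]+cx,f*p[1]/p[2]+cy])
def snap(n,fn=None):
    c=cal(n); im=bot.read_camera(n)
    if fn: cv2.imwrite('pics/'+fn,im)
    return c,im
def st():
    s=bot.read_state(); print('t',round(s['time'],2),'p',np.round(s['tool_pos'],4),'F',np.round(s['wrist_force'],1),'w',round(s['width'],3)); 
    R=Ro.from_rotvec(s['tcp_rot']).as_matrix(); print('toolx',np.round(R[:,0],3),'tooly',np.round(R[:,1],3)); return s,R
E
python3 - <<'E'
from h import *
st()
for n in('scene','top','wrist'):
    c,im=snap(n,n+'0.png'); print(n,c[0],'pos',np.round(-c[3].T@c[4],3),np.round(c[3][2],2))
a=[cv2.imread(f'pics/{n}0.png') for n in('scene','top')]
E
```

```text
t 0.0 p [0.1483 0.6577 0.2299] F [-0.7 -0.6  0.5] w 0.999
toolx [-0.976  0.22   0.   ] tooly [ 0.22   0.976 -0.002]
scene 390.85578172340416 pos [ 1.388 -0.252  0.806] [-0.72  0.24 -0.66]
top 518.8006967770658 pos [0.529 0.04  1.348] [ 0.05  0.01 -1.  ]
wrist 369.22907716778735 pos [0.065 0.677 0.373] [ 0.32 -0.07 -0.94]
```

View pics/top0.png

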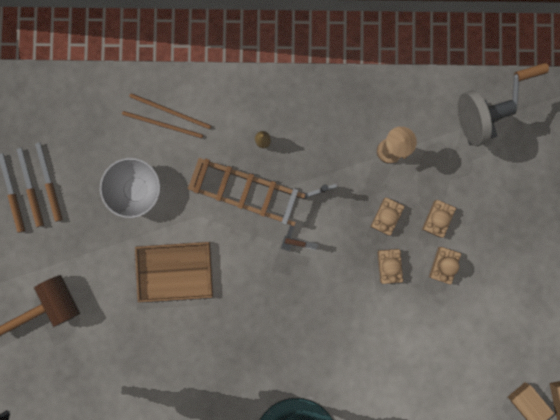

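View pics/scene0.png

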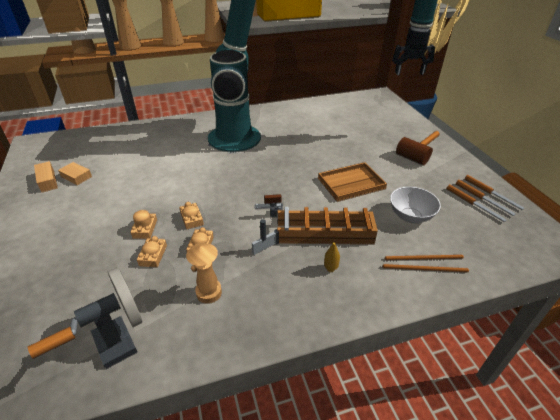

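The top view shows the rack at about (245,190), its mouth on the right at (292,205), the gate pin near (322,188), and the catch at (296,242). The four blanks are at (389,216), (440,218), (391,266) and (447,265), the tray at (174,271), and the farmer at (395,145). Next I'll view close-up crops.

```bash
python3 - <<'E'
from h import *
t=cv2.imread('pics/top0.png'); s=cv2.imread('pics/scene0.png')
a=cv2.resize(t[195:295,360:480],None,fx=4,fy=4,interpolation=3)
b=cv2.resize(t[150:260,180:345],None,fx=4,fy=4,interpolation=3)[:400]
c=cv2.resize(s[190:280,120:230],None,fx=3.2,fy=3.2,interpolation=3)
out=np.zeros((600,800,3),np.uint8)
a=cv2.resize(t[195:295,360:480],(360,300),interpolation=3);b=cv2.resize(t[150:260,180:345],(440,293),interpolation=3)
c=cv2.resize(s[190:280,120:230],(360,295),interpolation=3);d=cv2.resize(s[190:260,240:345],(440,293),interpolation=3)
out[:300,:360]=a;out[:293,360:]=b;out[302:597,:360]=c;out[302:595,360:]=d
cv2.imwrite('pics/crop1.png',out)
C=cal('top')
for n,uv,z in [('a',(389,216),.03),('b',(440,218),.03),('c',(391,266),.03),('d',(447,265),.03),('tray',(174,271),.02),('bowl',(130,188),.03),('farmer base',(390,152),.0),('bob',(263,140),.05),('catch',(296,242),.07),('pin',(322,188),.1)]: print(n,np.round(ray(C,uv,z),3))
E
```

```text
a [ 0.572 -0.227  0.03 ]
b [ 0.568 -0.357  0.03 ]
c [ 0.445 -0.233  0.03 ]
d [ 0.45  -0.374  0.03 ]
tray [0.424 0.318 0.02 ]
bowl [0.635 0.433 0.03 ]
farmer base [ 0.74  -0.235  0.   ]
bob [0.759 0.095 0.05 ]
catch [0.503 0.009 0.07 ]
pin [ 0.635 -0.051  0.1  ]
```

View pics/crop1.png

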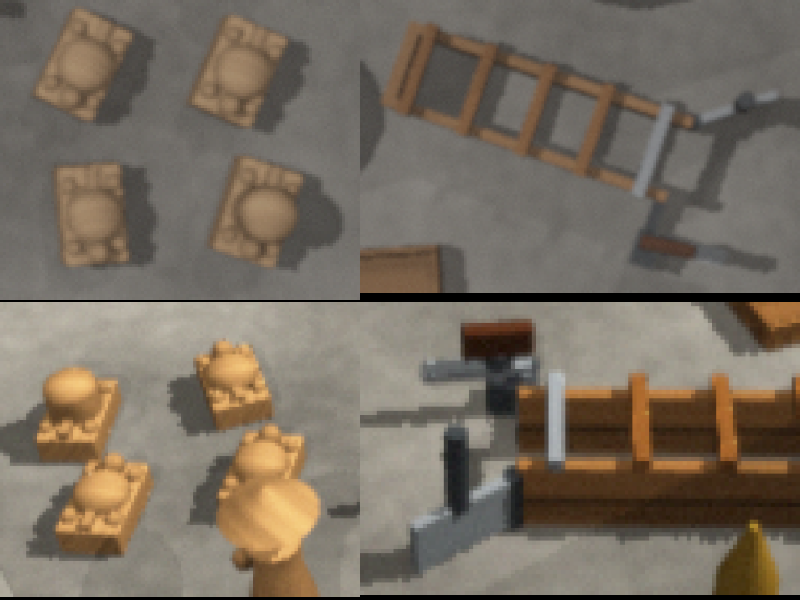

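The tall blank is the lower-right one in the top view (bulky shell, long shadow). The gate stands open to the far side and the catch handle lies beside the mouth. Next I'll measure the rack and blanks with colour masks.

```bash
cat >> h.py <<'E'
def wood(im):
    h=cv2.cvtColor(im,cv2.COLOR_BGR2HSV); return cv2.inRange(h,(4,75,60),(28,255,255))
def rects(c,im,z,roi=None,amin=300):
    m=wood(im)
    if roi: k=np.zeros_like(m); x,y,w,h=roi; k[y:y+h,x:x+w]=255; m&=k
    out=[]
    for ct in cv2.findContours(m,cv2.RETR_EXTERNAL,cv2.CHAIN_APPROX_NONE)[0]:
        if cv2.contourArea(ct)<amin: continue
        P=np.array([ray(c,p[0],z)[:2] for p in ct]).astype(np.float32)*1000
        (x,y),(w,h),a=cv2.minAreaRect(P)
        if w<h: w,h,a=h,w,a+90
        out.append((round(x/1000,4),round(y/1000,4),round(w),round(h),round((a+90)%180-90,1)))
    return out
def go(target,ang=None):
    """target TCP xyz; ang=desired world heading of tool y (deg, mod 180); prints tool-frame shift (taken before spinning) and spin units"""
    s=bot.read_state(); R=Ro.from_rotvec(s['tcp_rot']).as_matrix()
    d=R.T@(np.array(target)-s['tool_pos']); cur=np.degrees(np.arctan2(R[1,1],R[0,1]))
    sp=0 if ang is None else ((cur-ang+90)%180-90)/5
    print('shift',np.round(d*1000,1),'mm  spin',round(sp,2),'units (cur',round(cur,1),')')
E
python3 - <<'E'
from h import *
c,im=snap('top')
print('rack',rects(c,im,.054,(185,150,125,80)))
print('blanks',rects(c,im,.028,(365,190,105,100)))
print('tray',rects(c,im,.02,(130,235,90,75)))
m=cv2.inRange(im,(120,120,120),(255,255,255));
E
```

```text
rack [(0.6342, 0.1519, 249, 90, 72.3)]
blanks [(0.4455, -0.2307, 83, 57, 5.2), (0.4492, -0.3715, 82, 63, -17.7), (0.5678, -0.3541, 84, 57, -22.8), (0.572, -0.2235, 83, 56, -26.0)]
tray [(0.4226, 0.3195, 192, 141, -85.6)]
```

```bash
python3 - <<'E'
from h import *
go((.56,0.0,.26),74)
E
```

```text
shift [-546.3 -551.4  -28.8] mm  spin 0.66 units (cur 77.3 )
```

Request:
play_rows:
  series:
    - {"translation": [-0.034,-0.034,-0.002],"spin": 0}
    - {"translation": [-0.034,-0.034,-0.002],"spin": 0}
    - {"translation": [-0.034,-0.034,-0.002],"spin": 0}
    - {"translation": [-0.034,-0.034,-0.002],"spin": 0}
    - {"translation": [-0.034,-0.034,-0.002],"spin": 0}

```text
time: 0.7
tool_pos: [0.2775, 0.4535, 0.2412]
tcp_rot: [0.347, 3.122, -0.0]
wrist_force: [1.0, 0.2, 0.3]
width: 1.002
```

Request:
play_rows:
  series:
    - {"translation": [-0.034,-0.034,-0.002],"spin": 0}
    - {"translation": [-0.034,-0.034,-0.002],"spin": 0}
    - {"translation": [-0.034,-0.034,-0.002],"spin": 0}
    - {"translation": [-0.034,-0.034,-0.002],"spin": 0}
    - {"translation": [-0.034,-0.034,-0.002],"spin": 0}

```text
time: 1.2
tool_pos: [0.4059, 0.2502, 0.2514]
tcp_rot: [0.347, 3.122, 0.001]
wrist_force: [0.4, 0.2, 1.1]
width: 0.998
```

Request:
play_rows:
  series:
    - {"translation": [-0.034,-0.034,-0.002],"spin": 0}
    - {"translation": [-0.034,-0.034,-0.002],"spin": 0}
    - {"translation": [-0.034,-0.034,-0.002],"spin": 0}
    - {"translation": [-0.034,-0.034,-0.002],"spin": 0}
    - {"translation": [-0.034,-0.034,-0.002],"spin": 0.6}

```text
time: 1.7
tool_pos: [0.5344, 0.0469, 0.2614]
tcp_rot: [0.431, 3.112, 0.0]
wrist_force: [0.7, 0.8, 0.5]
width: 1.0
```

```bash
python3 - <<'E'
from h import *
st(); c,im=snap('wrist','w1.png')
import pickle; pickle.dump(c,open('w1.pkl','wb'))
E
```

```text
t 1.7 p [0.5344 0.0469 0.2614] F [0.7 0.8 0.5] w 1.0
toolx [-0.962  0.272 -0.   ] tooly [0.272 0.962 0.   ]
```

View pics/w1.png

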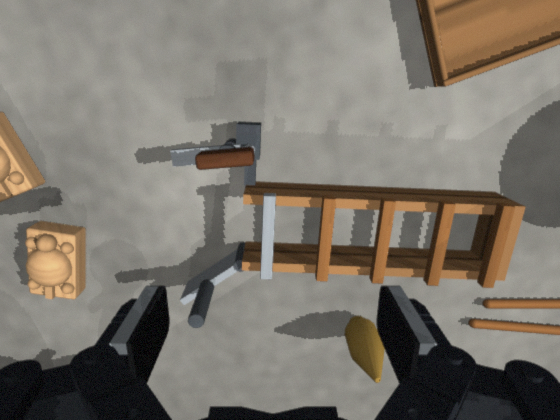

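The wrist view shows the rack with its steel bar at column 267 (rows 195–278), the catch handle at (225,158), the gate panel running from (243,258) to (183,300), and the pin at (200,303). Next I'll measure the bar and handle by mask.

```bash
python3 - <<'E'
from h import *
import pickle; c=pickle.load(open('w1.pkl','rb')); im=cv2.imread('pics/w1.png')
def rect(m,roi,z,amin=100):
    k=np.zeros_like(m);x,y,w,h=roi;k[y:y+h,x:x+w]=m[y:y+h,x:x+w]
    for ct in cv2.findContours(k,cv2.RETR_EXTERNAL,cv2.CHAIN_APPROX_NONE)[0]:
        if cv2.contourArea(ct)<amin: continue
        P=np.array([ray(c,p[0],z)[:2] for p in ct]).astype(np.float32)*1000
        r=cv2.minAreaRect(P); print(cv2.boundingRect(ct),np.round(r[0],1),np.round(r[1],1),round(r[2],1))
h=cv2.cvtColor(im,cv2.COLOR_BGR2HSV)
print(h[230,267],h[230,326],h[158,230])
print('bar'); rect(cv2.inRange(h,(85,0,130),(130,80,255)),(255,180,28,110),.066)
print('handle'); rect(cv2.inRange(h,(0,110,30),(20,255,200)),(190,140,70,35),.080)
# wooden bars centreline points at z=.066
for uv in [(326,238),(383,240),(440,243)]: print(np.round(ray(c,uv,.066),4))
print('mouth wall ends', [np.round(ray(c,uv,.054),4) for uv in [(247,201),(243,266)]])
print('pin top',np.round(ray(c,(207,287),.11),4), 'bottom',np.round(ray(c,(197,322),.11),4))
E
```

```text
[105  16 193] [ 14 152 171] [ 12 151 101]
bar
(260, 196, 15, 84) [592.  26.] [11.9 89.8] 71.4
handle
(196, 148, 58, 21) [501.1  12.7] [51.  15.5] 79.0
[0.6068 0.0823 0.066 ]
[0.6245 0.1365 0.066 ]
[0.6433 0.1908 0.066 ]
mouth wall ends [array([0.5519, 0.0162, 0.054 ]), array([ 0.6197, -0.009 ,  0.054 ])]
pin top [ 0.6043 -0.0341  0.11  ] bottom [ 0.6372 -0.0555  0.11  ]
```

```bash
cat >> h.py <<'E'
O=np.array([.582,.002]);U=np.array([np.cos(np.radians(71.5)),np.sin(np.radians(71.5))]);V=np.array([U[1],-U[0]])
def rk(x,y): return O+x*V+y*U
def inrk(p): d=np.array(p)-O; return np.round([d@V,d@U],4)
E
python3 - <<'E'
from h import *
c,im=snap('top'); print(rects(c,im,.028,(365,190,105,100)))
go((.572,-.2235,.13),64)
E
```

```text
[(0.4459, -0.2303, 84, 56, 4.7), (0.4492, -0.3713, 82, 62, -18.4), (0.5679, -0.3543, 84, 57, -23.0), (0.572, -0.2235, 83, 56, -25.9)]
shift [-108.1 -246.9  132.1] mm  spin 1.98 units (cur 73.9 )
```

Request:
play_rows:
  series:
    - {"translation": [-0.018,-0.041,0.02],"spin": 0}
    - {"translation": [-0.018,-0.041,0.02],"spin": 0}
    - {"translation": [-0.018,-0.041,0.02],"spin": 0}
    - {"translation": [-0.018,-0.041,0.02],"spin": 0}
    - {"translation": [-0.018,-0.041,0.02],"spin": 0}
  jaw: 1

```text
time: 2.3
tool_pos: [0.5648, -0.1737, 0.1605]
tcp_rot: [0.428, 3.112, 0.001]
wrist_force: [1.0, 0.6, 0.4]
width: 0.998
```

Request:
play_rows:
  series:
    - {"translation": [-0.018,-0.042,0.03],"spin": 0}
    - {"translation": [0,0,0],"spin": 1}
    - {"translation": [0,0,0],"spin": 1}
    - {"translation": [0,0,0],"spin": 0}

```text
time: 2.7
tool_pos: [0.5699, -0.214, 0.133]
tcp_rot: [-0.699, -3.061, -0.001]
wrist_force: [0.5, -0.4, -0.1]
width: 0.996
```

```bash
python3 - <<'E'
from h import *
st();go((.572,-.2235,.004),64)
E
```

```text
t 2.7 p [ 0.5699 -0.214   0.133 ] F [ 0.5 -0.4 -0.1] w 0.996
toolx [-0.901  0.434  0.002] tooly [0.434 0.901 0.   ]
shift [ -6.2  -7.7 129. ] mm  spin 0.05 units (cur 64.3 )
```

Request:
play_rows:
  series:
    - {"translation": [-0.006,-0.008,0.035],"spin": 0}
    - {"translation": [0,0,0.04],"spin": 0}
    - {"translation": [0,0,0.035],"spin": 0}
    - {"translation": [0,0,0.018],"spin": 0}
    - {"translation": [0,0,0],"spin": 0}

```text
time: 3.2
tool_pos: [0.5693, -0.2219, 0.0024]
tcp_rot: [-0.693, -3.057, -0.002]
wrist_force: [-0.5, -0.5, -0.3]
width: 0.997
```

Request:
play_rows:
  series:
    - {"translation": [0,0,0],"spin": 0}
    - {"translation": [0,0,0],"spin": 0}
    - {"translation": [0,0,0],"spin": 0}
    - {"translation": [0,0,0],"spin": 0}
    - {"translation": [0,0,0],"spin": 0}
  jaw: -1
  force: 50

```text
time: 3.7
tool_pos: [0.5744, -0.2249, 0.0084]
tcp_rot: [0.697, 3.059, -0.001]
wrist_force: [-0.3, 1.2, 5.7]
width: 0.621
```

Request:
play_rows:
  series:
    - {"translation": [0,0,0],"spin": 0}
    - {"translation": [0,0,0],"spin": 0}
    - {"translation": [0,0,-0.015],"spin": 0}
    - {"translation": [0,0,-0.03],"spin": 0}
    - {"translation": [0,0,-0.03],"spin": 0}

```text
time: 4.2
tool_pos: [0.5712, -0.2237, 0.0814]
tcp_rot: [-0.698, -3.061, -0.001]
wrist_force: [0.5, -0.1, -1.1]
width: 0.62
```

```bash
python3 - <<'E'
from h import *
st(); snap('wrist','w2.png')
p=rk(0,-60/1000); go((p[0],p[1],.08),-18.5)
E
```

```text
t 4.2 p [ 0.5712 -0.2237  0.0814] F [ 0.5 -0.1 -1.1] w 0.62
toolx [-0.901  0.434  0.002] tooly [ 0.434  0.901 -0.   ]
shift [ 85.1 148.4   7.4] mm  spin 16.56 units (cur 64.3 )
```

View pics/w2.png

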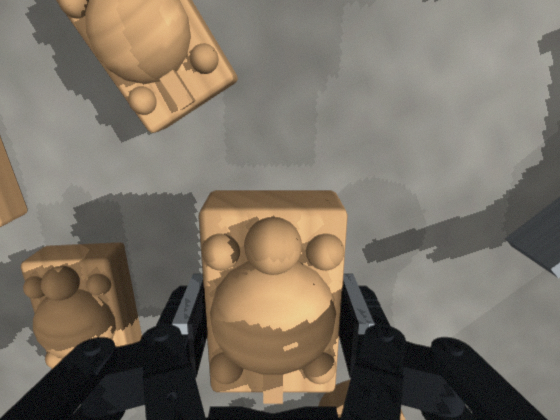

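The wrist view shows the blank held square between the pads, its plinth at about (275,290). Next I'll spin it to the lane heading and carry it to the mouth.

Request:
play_rows:
  series:
    - {"translation": [0,0,0],"spin": 1}
    - {"translation": [0,0,0],"spin": 1}
    - {"translation": [0,0,0],"spin": 1}
    - {"translation": [0,0,0],"spin": 1}
    - {"translation": [0,0,0],"spin": 1}

```text
time: 4.75
tool_pos: [0.572, -0.2242, 0.0813]
tcp_rot: [-1.35, -2.837, 0.0]
wrist_force: [0.5, 0.1, -2.8]
width: 0.618
```

Request:
play_rows:
  series:
    - {"translation": [0,0,0],"spin": 1}
    - {"translation": [0,0,0],"spin": 1}
    - {"translation": [0,0,0],"spin": 1}
    - {"translation": [0,0,0],"spin": 1}
    - {"translation": [0,0,0],"spin": 1}

```text
time: 5.25
tool_pos: [0.572, -0.2242, 0.0812]
tcp_rot: [-1.932, -2.477, 0.0]
wrist_force: [0.4, 0.3, -2.2]
width: 0.614
```

Request:
play_rows:
  series:
    - {"translation": [0,0,0],"spin": 1}
    - {"translation": [0,0,0],"spin": 1}
    - {"translation": [0,0,0],"spin": 1}
    - {"translation": [0,0,0],"spin": 1}
    - {"translation": [0,0,0],"spin": 1}

```text
time: 5.75
tool_pos: [0.572, -0.2241, 0.0812]
tcp_rot: [-2.423, -2.0, 0.0]
wrist_force: [0.4, -0.8, -1.6]
width: 0.617
```

Request:
play_rows:
  series:
    - {"translation": [0,0,0],"spin": 1}
    - {"translation": [0,0,0],"spin": 0.5}
    - {"translation": [0,0,0],"spin": 0}

```text
time: 6.05
tool_pos: [0.5721, -0.2241, 0.0812]
tcp_rot: [-2.545, -1.842, 0.0]
wrist_force: [-0.3, 1.4, -2.1]
width: 0.62
```

```bash
python3 - <<'E'
from h import *
st()
p=rk(0,-60/1000); go((p[0],p[1],.06),-18.5)
E
```

```text
t 6.05 p [ 0.5721 -0.2241  0.0812] F [-0.3  1.4 -2.1] w 0.62
toolx [ 0.313  0.95  -0.   ] tooly [ 0.95  -0.313 -0.   ]
shift [157.9 -61.6  21.2] mm  spin 0.06 units (cur -18.2 )
```

Request:
play_rows:
  series:
    - {"translation": [0.0395,-0.0154,0.005],"spin": 0}
    - {"translation": [0.0395,-0.0154,0.005],"spin": 0}
    - {"translation": [0.0395,-0.0154,0.005],"spin": 0}
    - {"translation": [0.0395,-0.0154,0.005],"spin": 0.06}
    - {"translation": [0,0,0],"spin": 0}

```text
time: 6.55
tool_pos: [0.5613, -0.0503, 0.06]
tcp_rot: [-2.542, -1.84, 0.002]
wrist_force: [-0.5, 0.2, -1.7]
width: 0.613
```

```bash
python3 - <<'E'
from h import *
s,R=st(); print(inrk(s['tool_pos'][:2]))
c,im=snap('wrist','w3.png')
p=rk(0,-60/1000); go((p[0],p[1],.01),-18.5)
E
```

```text
t 6.55 p [ 0.5613 -0.0503  0.06  ] F [-0.5  0.2 -1.7] w 0.613
toolx [0.312 0.95  0.001] tooly [ 0.95  -0.312 -0.003]
[-0.003  -0.0561]
shift [-2.1  1.5 50.5] mm  spin 0.06 units (cur -18.2 )
```

View pics/w3.png

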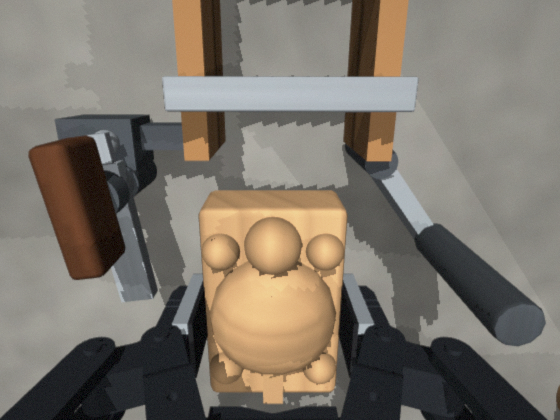

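The view shows the blank at column 274, the bar spanning columns 163–417, and the mouth wall ends at (198,158) and (383,160). The handle is well to the left at (78,207) and the pin to the right.

```bash
python3 - <<'E'
from h import *
c=cal('wrist')
for uv,z in [((165,78),.066),((416,78),.066),((184,158),.054),((209,160),.054),((366,160),.054),((391,160),.054),((202,209),.09),((346,209),.09)]: print(uv,inrk(ray(c,uv,z)[:2]))
E
```

```text
(165, 78) [-0.04    0.0288]
(416, 78) [0.0477 0.0293]
(184, 158) [-0.0384 -0.0016]
(209, 160) [-0.0282 -0.0024]
(366, 160) [ 0.0358 -0.0021]
(391, 160) [ 0.046 -0.002]
(202, 209) [-0.025  -0.0113]
(346, 209) [ 0.0216 -0.0111]
```

Request:
play_rows:
  series:
    - {"translation": [0,0.005,0.02],"spin": 0.06}
    - {"translation": [0,0,0.02],"spin": 0}
    - {"translation": [0,0,0.011],"spin": 0}
    - {"translation": [0,0,0],"spin": 0}

```text
time: 7.0
tool_pos: [0.5675, -0.0574, 0.009]
tcp_rot: [-2.554, -1.828, 0.002]
wrist_force: [0.8, -0.5, -1.7]
width: 0.615
```

```bash
sed -i 's/^U=\|^O=np.array(\[.582,.002\]);/O=np.array([.582,.002]);/; s/^def rk/O=O+.0038*V-.002*U\ndef rk/' h.py; python3 - <<'E'
from h import *
s,R=st(); print(inrk(s['tool_pos'][:2]))
c,im=snap('wrist','w4.png')
E
```

```text
t 7.0 p [ 0.5675 -0.0574  0.009 ] F [ 0.8 -0.5 -1.7] w 0.615
toolx [ 0.323  0.946 -0.   ] tooly [ 0.946 -0.323 -0.001]
[ 0.0013 -0.0589]
```

View pics/w4.png

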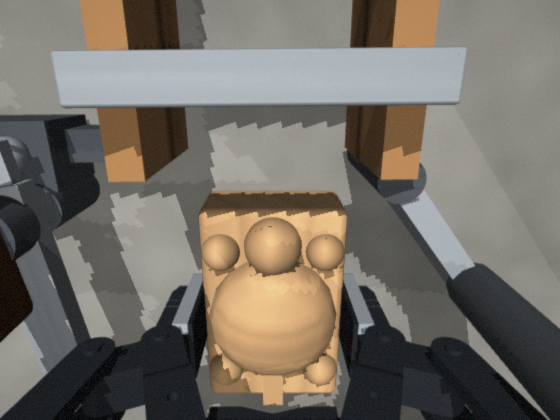

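Lane centre now sits about 2 mm left of the blank centre (wall inner edges at columns 147 and 382, blank at 274). I'll correct that and drive it in.

Request:
play_rows:
  series:
    - {"translation": [0.0,-0.002,0.001],"spin": 0}
    - {"translation": [0.012,0,0],"spin": 0}
    - {"translation": [0.012,0,0],"spin": 0}
    - {"translation": [0.008,0,0],"spin": 0}
    - {"translation": [0,0,0],"spin": 0}

```text
time: 7.55
tool_pos: [0.5769, -0.024, 0.0091]
tcp_rot: [2.553, 1.831, 0.001]
wrist_force: [1.0, -0.3, -1.7]
width: 0.616
```

Request:
play_rows:
  series:
    - {"translation": [0,0,0],"spin": 0}
    - {"translation": [0,0,0],"spin": 0}
    - {"translation": [0,0,0],"spin": 0}
    - {"translation": [0,0,0],"spin": 0}
  jaw: 0.5

```text
time: 7.95
tool_pos: [0.5766, -0.0258, 0.0091]
tcp_rot: [2.554, 1.828, 0.001]
wrist_force: [0.9, 0.1, -0.6]
width: 0.754
```

```bash
python3 - <<'E'
from h import *
s,R=st(); print(inrk(s['tool_pos'][:2]))
c,im=snap('top'); 
E
```

```text
t 7.95 p [ 0.5766 -0.0258  0.0091] F [ 0.9  0.1 -0.6] w 0.754
toolx [0.323 0.947 0.   ] tooly [ 0.947 -0.323  0.001]
[-0.0001 -0.0261]
```

Request:
play_rows:
  series:
    - {"translation": [0,0,-0.03],"spin": 0}
    - {"translation": [0,0,-0.04],"spin": 0}
    - {"translation": [-0.03,0,0],"spin": 0}
    - {"translation": [-0.045,0,0],"spin": 0}
    - {"translation": [0,0,0],"spin": 0}

```text
time: 8.5
tool_pos: [0.551, -0.1003, 0.0794]
tcp_rot: [2.557, 1.823, -0.002]
wrist_force: [-0.6, 0.3, -0.7]
width: 0.751
```

Request:
play_rows:
  series:
    - {"translation": [0,0,0],"spin": 0}
    - {"translation": [0,0,0.02],"spin": 0}
    - {"translation": [0,0,0.025],"spin": 0}
    - {"translation": [0,0,0.021],"spin": 0}
    - {"translation": [0,0,0],"spin": 0}
  jaw: -1

```text
time: 9.0
tool_pos: [0.5492, -0.0948, 0.0094]
tcp_rot: [-2.549, -1.827, 0.007]
wrist_force: [-0.0, -0.7, 0.3]
width: 0.001
```

```bash
python3 - <<'E'
from h import *
s,R=st(); print(inrk(s['tool_pos'][:2]))
c,im=snap('wrist','w5.png'); 
E
```

```text
t 9.0 p [ 0.5492 -0.0948  0.0094] F [-0.  -0.7  0.3] w 0.001
toolx [ 0.322  0.947 -0.   ] tooly [ 0.947 -0.321 -0.007]
[-0.0042 -0.1002]
```

View pics/w5.png

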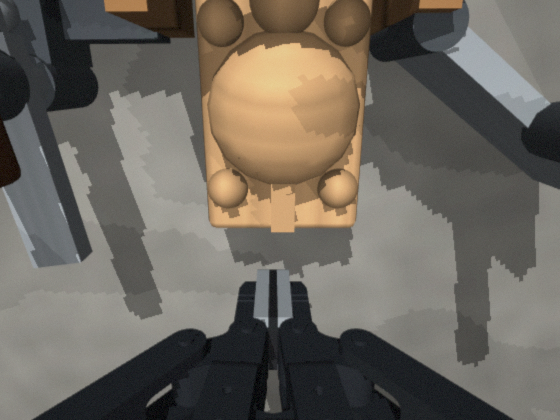

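The pusher is centred within about 3 mm behind the blank (rear edge at row 226). Now I'll push it.

Request:
play_rows:
  series:
    - {"translation": [0.005,0.003,-0.002],"spin": 0}
    - {"translation": [0.012,0,0],"spin": 0}
    - {"translation": [0.012,0,0],"spin": 0}
    - {"translation": [0.012,0,0],"spin": 0}
    - {"translation": [0.012,0,0],"spin": 0}

```text
time: 9.55
tool_pos: [0.5729, -0.0462, 0.0155]
tcp_rot: [2.553, 1.829, 0.001]
wrist_force: [0.6, -1.9, 0.7]
width: 0.004
```

Request:
play_rows:
  series:
    - {"translation": [0.012,0,0],"spin": 0}
    - {"translation": [0.012,0,0],"spin": 0}
    - {"translation": [0.012,0,0],"spin": 0}
    - {"translation": [0.006,0,0],"spin": 0}
    - {"translation": [0,0,0],"spin": 0}

```text
time: 10.05
tool_pos: [0.5859, -0.0064, 0.0147]
tcp_rot: [-2.553, -1.83, -0.0]
wrist_force: [-0.8, -0.5, -0.0]
width: 0.004
```

```bash
python3 - <<'E'
from h import *
s,R=st(); print(inrk(s['tool_pos'][:2]))
E
```

```text
t 10.05 p [ 0.5859 -0.0064  0.0147] F [-0.8 -0.5 -0. ] w 0.004
toolx [0.321 0.947 0.   ] tooly [ 0.947 -0.321 -0.   ]
[ 0.0026 -0.0048]
```

Request:
play_rows:
  series:
    - {"translation": [-0.03,0,0],"spin": 0}
    - {"translation": [-0.03,0,0],"spin": 0}
    - {"translation": [-0.03,0,-0.03],"spin": 0}
    - {"translation": [0,0,-0.04],"spin": 0}
    - {"translation": [0,0,-0.04],"spin": 0}
  jaw: 1

```text
time: 10.55
tool_pos: [0.5551, -0.0938, 0.125]
tcp_rot: [-2.555, -1.824, 0.002]
wrist_force: [0.5, -0.4, 0.3]
width: 0.85
```

Request:
play_rows:
  series:
    - {"translation": [0,0,0],"spin": 1}
    - {"translation": [0,0,0],"spin": 1}
    - {"translation": [0,0,0],"spin": 1}
    - {"translation": [0,0,0],"spin": 1}
    - {"translation": [0,0,0],"spin": 1}

```text
time: 11.05
tool_pos: [0.5562, -0.093, 0.1246]
tcp_rot: [-2.892, -1.226, 0.0]
wrist_force: [1.0, -1.2, -0.2]
width: 0.997
```

Request:
play_rows:
  series:
    - {"translation": [0,0,0],"spin": 1}
    - {"translation": [0,0,0],"spin": 1}
    - {"translation": [0,0,0],"spin": 1}
    - {"translation": [0,0,0],"spin": 1}
    - {"translation": [0,0,0],"spin": 1}

```text
time: 11.55
tool_pos: [0.5563, -0.093, 0.1246]
tcp_rot: [-3.089, -0.571, 0.001]
wrist_force: [1.1, 0.3, -0.4]
width: 0.998
```

Request:
play_rows:
  series:
    - {"translation": [0,0,0],"spin": 1}
    - {"translation": [0,0,0],"spin": 1}
    - {"translation": [0,0,0],"spin": 1}
    - {"translation": [0,0,0],"spin": 0.3}
    - {"translation": [0,0,0],"spin": 0}

```text
time: 12.05
tool_pos: [0.5564, -0.0929, 0.1247]
tcp_rot: [-3.139, -0.13, 0.0]
wrist_force: [0.1, -0.7, -0.8]
width: 0.996
```

```bash
python3 - <<'E'
from h import *
s,R=st()
c,im=snap('top','top2.png');r=rects(c,im,.028,(340,175,140,130)); print(r)
go((.446,-.2303,.1),-85)
E
```

```text
t 12.05 p [ 0.5564 -0.0929  0.1247] F [ 0.1 -0.7 -0.8] w 0.996
toolx [ 0.997  0.082 -0.   ] tooly [ 0.082 -0.997 -0.   ]
[(0.4492, -0.3714, 82, 63, -17.7), (0.5676, -0.354, 84, 57, -23.0)]
shift [-121.5  127.8   24.7] mm  spin -0.05 units (cur -85.2 )
```

View pics/top2.png

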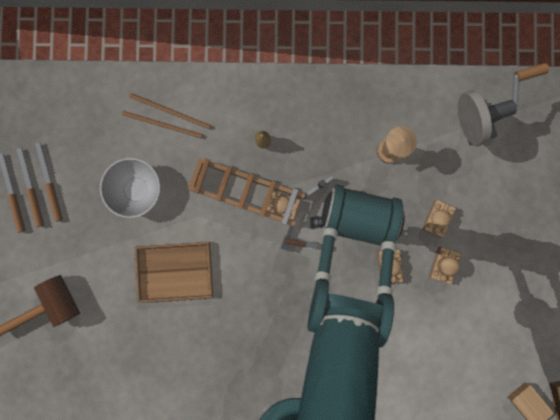

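The first blank is inside the lane at (280,204). Blank c, at about (393,265), is still in place and only hidden by the arm. I'll carry on to it.

Request:
play_rows:
  series:
    - {"translation": [-0.03,0.032,0],"spin": 0}
    - {"translation": [-0.03,0.032,0],"spin": 0}
    - {"translation": [-0.03,0.032,0],"spin": 0}
    - {"translation": [-0.03,0.032,0],"spin": 0}
    - {"translation": [0,0,0],"spin": 0}

```text
time: 12.6
tool_pos: [0.4446, -0.2332, 0.1248]
tcp_rot: [3.138, 0.123, -0.002]
wrist_force: [0.1, 0.4, 0.6]
width: 0.997
```

```bash
python3 - <<'E'
from h import *
s,R=st(); go((.446,-.2303,.004),-85)
c,im=snap('wrist','w6.png'); print(rects(c,im,.028,(60,80,440,320),2000))
E
```

```text
t 12.6 p [ 0.4446 -0.2332  0.1248] F [0.1 0.4 0.6] w 0.997
toolx [ 0.997  0.078 -0.001] tooly [ 0.078 -0.997  0.001]
shift [  1.8  -2.9 120.7] mm  spin -0.1 units (cur -85.5 )
[(0.4491, -0.357, 101, 63, 15.9), (0.4454, -0.233, 91, 53, 5.4)]
```

Request:
play_rows:
  series:
    - {"translation": [0.001,-0.001,0.04],"spin": 0}
    - {"translation": [0,0,0.04],"spin": 0}
    - {"translation": [0,0,0.03],"spin": 0}
    - {"translation": [0,0,0.01],"spin": 0}
    - {"translation": [0,0,0],"spin": 0}

```text
time: 13.15
tool_pos: [0.4477, -0.2275, 0.0033]
tcp_rot: [-3.137, -0.131, 0.005]
wrist_force: [0.1, -1.4, 0.7]
width: 0.999
```

Request:
play_rows:
  series:
    - {"translation": [0,0,0],"spin": 0}
    - {"translation": [0,0,0],"spin": 0}
    - {"translation": [0,0,0],"spin": 0}
    - {"translation": [0,0,0],"spin": 0}
    - {"translation": [0,0,0],"spin": 0}
  jaw: -1
  force: 60

```text
time: 13.65
tool_pos: [0.4506, -0.2302, 0.0072]
tcp_rot: [3.137, 0.129, 0.007]
wrist_force: [0.4, 0.5, 6.1]
width: 0.615
```

Request:
play_rows:
  series:
    - {"translation": [0,0,0],"spin": 0}
    - {"translation": [0,0,0],"spin": 0}
    - {"translation": [0,0,-0.02],"spin": 0}
    - {"translation": [0,0,-0.035],"spin": 0}
    - {"translation": [0,0,-0.035],"spin": 0}

```text
time: 14.15
tool_pos: [0.4476, -0.2286, 0.0956]
tcp_rot: [-3.138, -0.128, 0.002]
wrist_force: [1.1, 0.3, -1.6]
width: 0.616
```

Request:
play_rows:
  series:
    - {"translation": [0,0,0],"spin": -1}
    - {"translation": [0,0,0],"spin": -1}
    - {"translation": [0,0,0],"spin": -1}
    - {"translation": [0,0,0],"spin": -1}
    - {"translation": [0,0,0],"spin": -1}

```text
time: 14.65
tool_pos: [0.4483, -0.2291, 0.0954]
tcp_rot: [3.035, 0.81, 0.001]
wrist_force: [0.9, 0.2, -1.8]
width: 0.616
```

Request:
play_rows:
  series:
    - {"translation": [0,0,0],"spin": -1}
    - {"translation": [0,0,0],"spin": -1}
    - {"translation": [0,0,0],"spin": -1}
    - {"translation": [0,0,0],"spin": -1}
    - {"translation": [0,0,0],"spin": -1}

```text
time: 15.15
tool_pos: [0.4483, -0.229, 0.0953]
tcp_rot: [2.788, 1.448, 0.001]
wrist_force: [-0.4, 0.1, -1.5]
width: 0.617
```

Request:
play_rows:
  series:
    - {"translation": [0,0,0],"spin": -1}
    - {"translation": [0,0,0],"spin": -1}
    - {"translation": [0,0,0],"spin": -1}
    - {"translation": [0,0,0],"spin": -0.3}
    - {"translation": [0,0,0],"spin": 0}

```text
time: 15.65
tool_pos: [0.4483, -0.2291, 0.0951]
tcp_rot: [2.555, 1.827, 0.0]
wrist_force: [-1.1, -1.0, -0.7]
width: 0.619
```

```bash
python3 - <<'E'
from h import *
s,R=st(); p=rk(0,-.065); go((*p,.06),-18.7)
c,im=snap('wrist','w7.png'); print(rects(c,im,.105,(60,80,440,320),2000))
E
```

```text
t 15.65 p [ 0.4483 -0.2291  0.0951] F [-1.1 -1.  -0.7] w 0.619
toolx [ 0.323  0.946 -0.   ] tooly [ 0.946 -0.323  0.   ]
shift [194.9  56.   35.1] mm  spin -0.03 units (cur -18.9 )
[(0.5218, -0.2706, 43, 40, 67.2), (0.4487, -0.235, 95, 63, 71.6)]
```

Request:
play_rows:
  series:
    - {"translation": [0.039,0.02,0],"spin": 0}
    - {"translation": [0.039,0.02,0],"spin": 0}
    - {"translation": [0.039,0.016,0],"spin": 0}
    - {"translation": [0.039,0,0],"spin": 0}
    - {"translation": [0.039,0,0.02],"spin": 0}

```text
time: 16.2
tool_pos: [0.5683, -0.0617, 0.0779]
tcp_rot: [2.552, 1.823, 0.008]
wrist_force: [-0.1, -0.3, -1.4]
width: 0.618
```

Request:
play_rows:
  series:
    - {"translation": [0,0,0.03],"spin": 0}
    - {"translation": [0,0,0.03],"spin": 0}
    - {"translation": [0,0,0.004],"spin": 0}
    - {"translation": [0,0,0],"spin": 0}

```text
time: 16.6
tool_pos: [0.5635, -0.0624, 0.0102]
tcp_rot: [-2.554, -1.827, 0.003]
wrist_force: [-0.1, 0.1, -1.4]
width: 0.617
```

```bash
python3 - <<'E'
from h import *
s,R=st(); p=rk(0,-.031); print(inrk(s['tool_pos'][:2]));go((*p,.009),-18.9)
c,im=snap('wrist','w8.png')
# inner wall edges (z=.054) along a row & blank edges
m=wood(im)
for r in (120,150,165,250,290):
    x=np.where(np.diff((m[r]>0).astype(int)))[0]; print(r,x)
E
```

```text
t 16.6 p [ 0.5635 -0.0624  0.0102] F [-0.1  0.1 -1.4] w 0.617
toolx [ 0.323  0.946 -0.   ] tooly [ 0.946 -0.323 -0.002]
[-0.0009 -0.0649]
shift [34.   0.7  1.2] mm  spin 0.01 units (cur -18.8 )
120 [108 154 155 172 189 344 351 361 367 374 376 377 378 430]
150 [112 163 381 426]
165 []
250 [199 344]
290 [202 342]
```

View pics/w8.png

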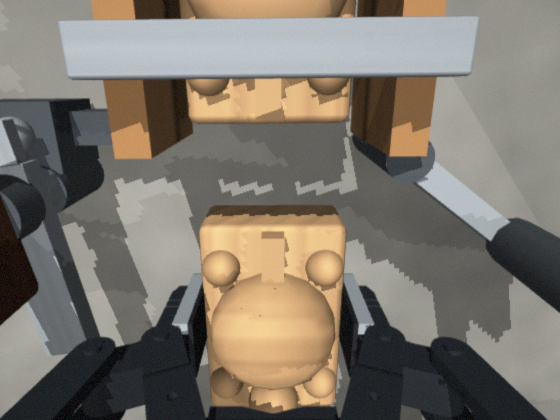

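Blank 2 is aligned: the lane centre is at column 270 and the blank at 272. Blank 1 sits inside behind the bar. Now I'll drive blank 2 in.

Request:
play_rows:
  series:
    - {"translation": [0.01,0,0],"spin": 0}
    - {"translation": [0.012,0,0],"spin": 0}
    - {"translation": [0.012,0,0],"spin": 0}
    - {"translation": [0,0,0],"spin": 0}
    - {"translation": [0,0,0],"spin": 0}

```text
time: 17.15
tool_pos: [0.5756, -0.0297, 0.0112]
tcp_rot: [2.553, 1.83, 0.001]
wrist_force: [-0.4, 0.6, -1.7]
width: 0.617
```

Request:
play_rows:
  series:
    - {"translation": [0,0,0],"spin": 0}
    - {"translation": [0,0,0],"spin": 0}
    - {"translation": [0,0,0],"spin": 0}
    - {"translation": [0,0,0],"spin": 0}
  jaw: 0.5

```text
time: 17.55
tool_pos: [0.5753, -0.0306, 0.011]
tcp_rot: [2.555, 1.828, 0.0]
wrist_force: [-0.2, -0.2, 0.0]
width: 0.752
```

Request:
play_rows:
  series:
    - {"translation": [0,0,-0.03],"spin": 0}
    - {"translation": [0,0,-0.04],"spin": 0}
    - {"translation": [-0.03,0,0],"spin": 0}
    - {"translation": [-0.048,0,0],"spin": 0}
    - {"translation": [0,0,0],"spin": 0}

```text
time: 18.05
tool_pos: [0.5488, -0.1082, 0.0814]
tcp_rot: [2.557, 1.823, -0.002]
wrist_force: [0.3, 0.9, -0.3]
width: 0.75
```

Request:
play_rows:
  series:
    - {"translation": [0,0,0],"spin": 0}
    - {"translation": [0,0,0.02],"spin": 0}
    - {"translation": [0,0,0.025],"spin": 0}
    - {"translation": [0,0,0.019],"spin": 0}
    - {"translation": [0,0,0],"spin": 0}
  jaw: -1

```text
time: 18.55
tool_pos: [0.5474, -0.1023, 0.0136]
tcp_rot: [-2.549, -1.827, 0.007]
wrist_force: [0.0, -0.2, -0.2]
width: -0.002
```

```bash
python3 - <<'E'
from h import *
s,R=st(); print(inrk(s['tool_pos'][:2])); p=rk(0.001,-.005);go((*p,.014),-18.8)
c,im=snap('wrist','w9.png')
m=wood(im)
for r in (100,150,200): print(r,np.where(np.diff((m[r]>0).astype(int)))[0])
for cc in (240,300): print(cc,np.where(np.diff((m[:,cc]>0).astype(int)))[0])
E
```

```text
t 18.55 p [ 0.5474 -0.1023  0.0136] F [ 0.  -0.2 -0.2] w -0.002
toolx [ 0.321  0.947 -0.   ] tooly [ 0.947 -0.321 -0.007]
[-0.0035 -0.1079]
shift [103.    4.1  -0.5] mm  spin 0.01 units (cur -18.7 )
100 [202 361]
150 [205 357]
200 [209 353]
240 [ 48  50 233]
300 [235]
```

Request:
play_rows:
  series:
    - {"translation": [0.009,0.003,0],"spin": 0}
    - {"translation": [0.012,0,0],"spin": 0}
    - {"translation": [0.012,0,0],"spin": 0}
    - {"translation": [0.012,0,0],"spin": 0}
    - {"translation": [0.012,0,0],"spin": 0}

```text
time: 19.1
tool_pos: [0.5722, -0.0501, 0.0176]
tcp_rot: [2.553, 1.829, 0.001]
wrist_force: [-0.2, -1.9, 1.3]
width: -0.002
```

Request:
play_rows:
  series:
    - {"translation": [0.012,0,0],"spin": 0}
    - {"translation": [0.012,0,0],"spin": 0}
    - {"translation": [0.012,0,0],"spin": 0}
    - {"translation": [0.01,0,0],"spin": 0}
    - {"translation": [0,0,0],"spin": 0}

```text
time: 19.6
tool_pos: [0.5866, -0.006, 0.0167]
tcp_rot: [-2.553, -1.83, -0.001]
wrist_force: [-1.0, 0.7, -0.3]
width: 0.001
```

Request:
play_rows:
  series:
    - {"translation": [-0.03,0,0],"spin": 0}
    - {"translation": [-0.04,0,0],"spin": 0}
    - {"translation": [-0.04,0,-0.02],"spin": 0}
    - {"translation": [0,0,-0.045],"spin": 0}
    - {"translation": [0,0,-0.045],"spin": 0}
  jaw: 1

```text
time: 20.1
tool_pos: [0.5486, -0.1127, 0.1263]
tcp_rot: [-2.555, -1.823, 0.004]
wrist_force: [1.3, 0.4, 0.6]
width: 0.843
```

```bash
python3 - <<'E'
from h import *
s,R=st(); print(inrk(s['tool_pos'][:2])); 
c,im=snap('top','top3.png');r=rects(c,im,.028,(340,175,140,130)); print(r)
go((.5678,-.354,.1),67)
E
```

```text
t 20.1 p [ 0.5486 -0.1127  0.1263] F [1.3 0.4 0.6] w 0.843
toolx [0.325 0.946 0.   ] tooly [ 0.946 -0.325 -0.004]
[ 0.0009 -0.1174]
[(0.4493, -0.371, 82, 64, -17.7), (0.5681, -0.3537, 84, 57, -23.7)]
shift [-223.2   89.8   36.7] mm  spin -17.19 units (cur -18.9 )
```

Request:
play_rows:
  series:
    - {"translation": [-0.045,0.018,0.004],"spin": 0}
    - {"translation": [-0.045,0.018,0.004],"spin": 0}
    - {"translation": [-0.045,0.018,0.004],"spin": 0}
    - {"translation": [-0.045,0.018,0.004],"spin": 0}
    - {"translation": [-0.045,0.018,0.004],"spin": 0}

```text
time: 20.65
tool_pos: [0.5632, -0.3554, 0.1063]
tcp_rot: [-2.555, -1.828, -0.001]
wrist_force: [0.4, 0.9, 0.3]
width: 0.998
```

Request:
play_rows:
  series:
    - {"translation": [0,0,0],"spin": -1}
    - {"translation": [0,0,0],"spin": -1}
    - {"translation": [0,0,0],"spin": -1}
    - {"translation": [0,0,0],"spin": -1}
    - {"translation": [0,0,0],"spin": -1}

```text
time: 21.15
tool_pos: [0.5631, -0.3536, 0.1061]
tcp_rot: [-2.094, -2.341, -0.001]
wrist_force: [-0.3, -0.6, 0.5]
width: 1.0
```

Request:
play_rows:
  series:
    - {"translation": [0,0,0],"spin": -1}
    - {"translation": [0,0,0],"spin": -1}
    - {"translation": [0,0,0],"spin": -1}
    - {"translation": [0,0,0],"spin": -1}
    - {"translation": [0,0,0],"spin": -1}

```text
time: 21.65
tool_pos: [0.5632, -0.3535, 0.1062]
tcp_rot: [-1.537, -2.739, -0.001]
wrist_force: [-0.5, 0.4, 0.1]
width: 0.996
```

Request:
play_rows:
  series:
    - {"translation": [0,0,0],"spin": -1}
    - {"translation": [0,0,0],"spin": -1}
    - {"translation": [0,0,0],"spin": -1}
    - {"translation": [0,0,0],"spin": -1}
    - {"translation": [0,0,0],"spin": -1}

```text
time: 22.15
tool_pos: [0.5632, -0.3535, 0.1062]
tcp_rot: [-0.908, -3.007, -0.001]
wrist_force: [-0.3, -0.1, 0.6]
width: 0.999
```

Request:
play_rows:
  series:
    - {"translation": [0,0,0],"spin": -1}
    - {"translation": [0,0,0],"spin": -1}
    - {"translation": [0,0,0],"spin": -0.2}
    - {"translation": [0,0,0],"spin": 0}

```text
time: 22.55
tool_pos: [0.5632, -0.3536, 0.1064]
tcp_rot: [-0.623, -3.079, -0.001]
wrist_force: [0.9, 0.5, 0.5]
width: 0.997
```

```bash
python3 - <<'E'
from h import *
s,R=st(); go((.568,-.354,.004),66.7)
c,im=snap('wrist'); print(rects(c,im,.028,(60,80,440,320),2000))
E
```

```text
t 22.55 p [ 0.5632 -0.3536  0.1064] F [0.9 0.5 0.5] w 0.997
toolx [-0.921  0.389  0.   ] tooly [0.389 0.921 0.   ]
shift [ -4.6   1.5 102.4] mm  spin 0.08 units (cur 67.1 )
[(0.5665, -0.357, 89, 53, -23.0), (0.4724, -0.3811, 62, 34, 72.1)]
```

Request:
play_rows:
  series:
    - {"translation": [-0.004,0,0.035],"spin": 0}
    - {"translation": [0,0,0.035],"spin": 0}
    - {"translation": [0,0,0.025],"spin": 0}
    - {"translation": [0,0,0.007],"spin": 0}
    - {"translation": [0,0,0],"spin": 0}

```text
time: 23.1
tool_pos: [0.566, -0.3546, 0.0033]
tcp_rot: [-0.622, -3.076, -0.002]
wrist_force: [0.0, -0.6, 0.3]
width: 1.005
```

Request:
play_rows:
  series:
    - {"translation": [0,0,0],"spin": 0}
    - {"translation": [0,0,0],"spin": 0}
    - {"translation": [0,0,0],"spin": 0}
    - {"translation": [0,0,0],"spin": 0}
    - {"translation": [0,0,0],"spin": 0}
  jaw: -1

```text
time: 23.6
tool_pos: [0.5688, -0.3566, 0.0075]
tcp_rot: [0.621, 3.075, -0.003]
wrist_force: [0.1, -0.4, 6.2]
width: 0.615
```

Request:
play_rows:
  series:
    - {"translation": [0,0,0],"spin": 0}
    - {"translation": [0,0,0],"spin": 0}
    - {"translation": [0,0,-0.02],"spin": 0}
    - {"translation": [0,0,-0.035],"spin": 0}
    - {"translation": [0,0,-0.035],"spin": 0}

```text
time: 24.1
tool_pos: [0.5657, -0.3544, 0.0944]
tcp_rot: [-0.621, -3.077, -0.002]
wrist_force: [0.2, -0.8, -2.5]
width: 0.615
```

Request:
play_rows:
  series:
    - {"translation": [0,0,0],"spin": 1}
    - {"translation": [0,0,0],"spin": 1}
    - {"translation": [0,0,0],"spin": 1}
    - {"translation": [0,0,0],"spin": 1}
    - {"translation": [0,0,0],"spin": 1}

```text
time: 24.6
tool_pos: [0.5665, -0.3549, 0.0945]
tcp_rot: [-1.278, -2.869, -0.0]
wrist_force: [-0.8, 0.7, -2.5]
width: 0.618
```

Request:
play_rows:
  series:
    - {"translation": [0,0,0],"spin": 1}
    - {"translation": [0,0,0],"spin": 1}
    - {"translation": [0,0,0],"spin": 1}
    - {"translation": [0,0,0],"spin": 1}
    - {"translation": [0,0,0],"spin": 1}

```text
time: 25.1
tool_pos: [0.5665, -0.3549, 0.0944]
tcp_rot: [-1.868, -2.524, 0.0]
wrist_force: [1.5, 0.6, -2.9]
width: 0.618
```

Request:
play_rows:
  series:
    - {"translation": [0,0,0],"spin": 1}
    - {"translation": [0,0,0],"spin": 1}
    - {"translation": [0,0,0],"spin": 1}
    - {"translation": [0,0,0],"spin": 1}
    - {"translation": [0,0,0],"spin": 1}

```text
time: 25.6
tool_pos: [0.5665, -0.3549, 0.0944]
tcp_rot: [-2.371, -2.06, 0.0]
wrist_force: [-0.6, 0.4, -2.4]
width: 0.618
```

Request:
play_rows:
  series:
    - {"translation": [0,0,0],"spin": 1}
    - {"translation": [0,0,0],"spin": 1}
    - {"translation": [0,0,0],"spin": 0.2}
    - {"translation": [0,0,0],"spin": 0}

```text
time: 26.0
tool_pos: [0.5667, -0.3551, 0.0946]
tcp_rot: [-2.553, -1.83, 0.0]
wrist_force: [0.3, -0.1, -2.5]
width: 0.619
```

```bash
python3 - <<'E'
from h import *
s,R=st(); p=rk(-.0005,-.065); go((*p,.06),-18.8)
E
```

```text
t 26.0 p [ 0.5667 -0.3551  0.0946] F [ 0.3 -0.1 -2.5] w 0.619
toolx [0.321 0.947 0.   ] tooly [ 0.947 -0.321 -0.001]
shift [276.1 -96.6  34.7] mm  spin 0.01 units (cur -18.7 )
```

Request:
play_rows:
  series:
    - {"translation": [0.046,-0.016,0],"spin": 0}
    - {"translation": [0.046,-0.016,0],"spin": 0}
    - {"translation": [0.046,-0.016,0],"spin": 0}
    - {"translation": [0.046,-0.016,0],"spin": 0}
    - {"translation": [0.046,-0.016,0],"spin": 0}

```text
time: 26.5
tool_pos: [0.5651, -0.11, 0.095]
tcp_rot: [2.553, 1.83, 0.001]
wrist_force: [0.1, -0.5, -2.1]
width: 0.615
```

Request:
play_rows:
  series:
    - {"translation": [0.046,-0.016,0],"spin": 0}
    - {"translation": [0,0,0.03],"spin": 0}
    - {"translation": [0,0,0.03],"spin": 0}
    - {"translation": [0,0,0.024],"spin": 0}
    - {"translation": [0,0,0],"spin": 0}

```text
time: 27.0
tool_pos: [0.5638, -0.0625, 0.0087]
tcp_rot: [-2.551, -1.83, 0.003]
wrist_force: [-0.5, 0.3, -1.5]
width: 0.619
```

```bash
python3 - <<'E'
from h import *
s,R=st(); p=rk(-.0005,-.031); print(inrk(s['tool_pos'][:2]));go((*p,.010),-18.8)
c,im=snap('wrist','w10.png')
m=wood(im)
for r in (120,150,165,250,290):
    x=np.where(np.diff((m[r]>0).astype(int)))[0]; print(r,x)
E
```

```text
t 27.0 p [ 0.5638 -0.0625  0.0087] F [-0.5  0.3 -1.5] w 0.619
toolx [ 0.32   0.947 -0.   ] tooly [ 0.947 -0.32  -0.003]
[-0.0006 -0.0649]
shift [33.9  0.  -1.3] mm  spin 0.02 units (cur -18.7 )
120 [105 170 186 187 189 190 192 342 351 357 359 362 368 377 379 432]
150 [109 162 380 428]
165 []
250 [199 344]
290 [202 342]
```

Request:
play_rows:
  series:
    - {"translation": [0.01,0,0],"spin": 0}
    - {"translation": [0.012,0,0],"spin": 0}
    - {"translation": [0.012,0,0],"spin": 0}
    - {"translation": [0,0,0],"spin": 0}
    - {"translation": [0,0,0],"spin": 0}

```text
time: 27.55
tool_pos: [0.5766, -0.0302, 0.0113]
tcp_rot: [2.553, 1.83, 0.001]
wrist_force: [-0.1, -0.2, -1.7]
width: 0.619
```

Request:
play_rows:
  series:
    - {"translation": [0,0,0],"spin": 0}
    - {"translation": [0,0,0],"spin": 0}
    - {"translation": [0,0,0],"spin": 0}
    - {"translation": [0,0,0],"spin": 0}
  jaw: 0.5

```text
time: 27.95
tool_pos: [0.576, -0.0311, 0.011]
tcp_rot: [-2.555, -1.828, -0.0]
wrist_force: [-1.3, 0.4, 0.4]
width: 0.752
```

Request:
play_rows:
  series:
    - {"translation": [0,0,-0.03],"spin": 0}
    - {"translation": [0,0,-0.04],"spin": 0}
    - {"translation": [-0.03,0,0],"spin": 0}
    - {"translation": [-0.048,0,0],"spin": 0}
    - {"translation": [0,0,0],"spin": 0}

```text
time: 28.45
tool_pos: [0.5501, -0.109, 0.0816]
tcp_rot: [2.556, 1.823, -0.001]
wrist_force: [-0.4, 0.8, 1.2]
width: 0.754
```

Request:
play_rows:
  series:
    - {"translation": [0,0,0],"spin": 0}
    - {"translation": [0,0,0.02],"spin": 0}
    - {"translation": [0,0,0.025],"spin": 0}
    - {"translation": [0,0,0.018],"spin": 0}
    - {"translation": [0,0,0],"spin": 0}
  jaw: -1

```text
time: 28.95
tool_pos: [0.5485, -0.1031, 0.0148]
tcp_rot: [-2.55, -1.827, 0.006]
wrist_force: [-0.9, 0.3, -0.7]
width: -0.003
```

```bash
python3 - <<'E'
from h import *
s,R=st(); print(inrk(s['tool_pos'][:2])); p=rk(0.001,-.003);go((*p,.014),-18.8)
c,im=snap('wrist','w11.png')
m=wood(im)
for r in (100,150,200): print(r,np.where(np.diff((m[r]>0).astype(int)))[0])
for cc in (240,300): print(cc,np.where(np.diff((m[:,cc]>0).astype(int)))[0])
E
```

```text
t 28.95 p [ 0.5485 -0.1031  0.0148] F [-0.9  0.3 -0.7] w -0.003
toolx [ 0.321  0.947 -0.   ] tooly [ 0.947 -0.321 -0.006]
[-0.0022 -0.1083]
shift [105.3   2.8   0.7] mm  spin 0.01 units (cur -18.7 )
100 [202 359]
150 [205 355]
200 [208 352]
240 [221]
300 [220]
```

Request:
play_rows:
  series:
    - {"translation": [0.011,0.002,0.002],"spin": 0}
    - {"translation": [0.012,0,0],"spin": 0}
    - {"translation": [0.012,0,0],"spin": 0}
    - {"translation": [0.012,0,0],"spin": 0}
    - {"translation": [0.012,0,0],"spin": 0}

```text
time: 29.5
tool_pos: [0.5729, -0.0488, 0.0168]
tcp_rot: [2.553, 1.829, 0.001]
wrist_force: [-1.0, -4.0, 2.0]
width: -0.004
```

Request:
play_rows:
  series:
    - {"translation": [0.012,0,0],"spin": 0}
    - {"translation": [0.012,0,0],"spin": 0}
    - {"translation": [0.012,0,0],"spin": 0}
    - {"translation": [0.01,0,0],"spin": 0}
    - {"translation": [0,0,0],"spin": 0}

```text
time: 30.0
tool_pos: [0.5871, -0.0041, 0.0156]
tcp_rot: [-2.553, -1.829, -0.002]
wrist_force: [-0.7, 0.6, -0.1]
width: -0.001
```

Request:
play_rows:
  series:
    - {"translation": [-0.03,0,0],"spin": 0}
    - {"translation": [-0.04,0,0],"spin": 0}
    - {"translation": [-0.04,0,-0.02],"spin": 0}
    - {"translation": [0,0,-0.045],"spin": 0}
    - {"translation": [0,0,-0.045],"spin": 0}
  jaw: 1

```text
time: 30.5
tool_pos: [0.5491, -0.1106, 0.125]
tcp_rot: [-2.554, -1.823, 0.003]
wrist_force: [0.7, 0.4, -0.5]
width: 0.848
```

```bash
python3 - <<'E'
from h import *
s,R=st(); print(inrk(s['tool_pos'][:2])); 
snap('wrist','w12.png')
c,im=snap('top','top4.png');r=rects(c,im,.028,(340,175,140,130)); print(r)
go((.449,-.372,.12),72)
E
```

```text
t 30.5 p [ 0.5491 -0.1106  0.125 ] F [ 0.7  0.4 -0.5] w 0.848
toolx [0.325 0.946 0.001] tooly [ 0.946 -0.325 -0.004]
[ 0.0008 -0.1152]
[(0.4496, -0.3715, 83, 64, -17.7)]
shift [-281.3  -17.4   12.2] mm  spin 17.82 units (cur -18.9 )
```

View pics/w12.png

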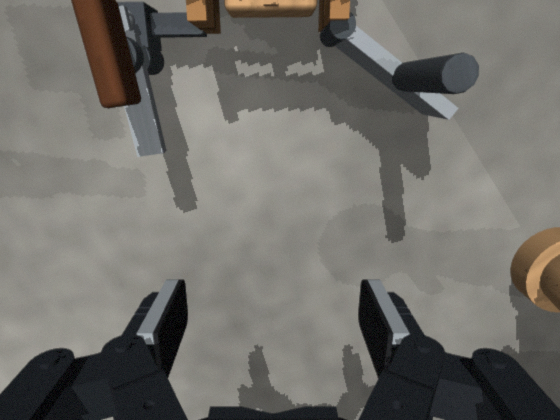

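Blank 3 sits inside the mouth, its rear at about row 12 and the wall ends at row 30. On to the tall one.

Request:
play_rows:
  series:
    - {"translation": [-0.046,-0.002,0],"spin": -1}
    - {"translation": [0,0,0],"spin": -1}
    - {"translation": [0,0,0],"spin": -1}
    - {"translation": [0,0,0],"spin": -1}
    - {"translation": [0,0,0],"spin": -1}

```text
time: 31.1
tool_pos: [0.5339, -0.1525, 0.1247]
tcp_rot: [-2.094, -2.34, -0.001]
wrist_force: [0.1, 0.7, 1.1]
width: 1.003
```

Request:
play_rows:
  series:
    - {"translation": [0,0,0],"spin": -1}
    - {"translation": [0,0,0],"spin": -1}
    - {"translation": [0,0,0],"spin": -1}
    - {"translation": [0,0,0],"spin": -1}
    - {"translation": [0,0,0],"spin": -1}

```text
time: 31.6
tool_pos: [0.534, -0.1523, 0.1246]
tcp_rot: [-1.537, -2.738, -0.001]
wrist_force: [0.2, -0.4, -0.1]
width: 0.999
```

Request:
play_rows:
  series:
    - {"translation": [0,0,0],"spin": -1}
    - {"translation": [0,0,0],"spin": -1}
    - {"translation": [0,0,0],"spin": -1}
    - {"translation": [0,0,0],"spin": -1}
    - {"translation": [0,0,0],"spin": -1}

```text
time: 32.1
tool_pos: [0.534, -0.1523, 0.1246]
tcp_rot: [-0.908, -3.006, -0.002]
wrist_force: [-0.3, -0.5, 0.4]
width: 0.997
```

Request:
play_rows:
  series:
    - {"translation": [0,0,0],"spin": -1}
    - {"translation": [0,0,0],"spin": -1}
    - {"translation": [0,0,0],"spin": -1}
    - {"translation": [0,0,0],"spin": -0.2}
    - {"translation": [0,0,0],"spin": 0}

```text
time: 32.6
tool_pos: [0.5342, -0.1526, 0.1251]
tcp_rot: [-0.488, -3.102, -0.001]
wrist_force: [0.9, -0.1, 0.3]
width: 1.003
```

```bash
python3 - <<'E'
from h import *
s,R=st(); go((.451,-.368,.13),72)
E
```

```text
t 32.6 p [ 0.5342 -0.1526  0.1251] F [ 0.9 -0.1  0.3] w 1.003
toolx [-0.952  0.307  0.001] tooly [0.307 0.952 0.   ]
shift [  13.  -230.5   -5. ] mm  spin 0.02 units (cur 72.1 )
```

Request:
play_rows:
  series:
    - {"translation": [0.0026,-0.046,-0.001],"spin": 0}
    - {"translation": [0.0026,-0.046,-0.001],"spin": 0}
    - {"translation": [0.0026,-0.046,-0.001],"spin": 0}
    - {"translation": [0.0026,-0.046,-0.001],"spin": 0}
    - {"translation": [0.0026,-0.046,-0.001],"spin": 0}

```text
time: 33.1
tool_pos: [0.451, -0.3693, 0.1307]
tcp_rot: [0.489, 3.103, 0.001]
wrist_force: [0.6, 0.5, -0.5]
width: 0.999
```

Request:
play_rows:
  series:
    - {"translation": [0,0,0],"spin": 0}
    - {"translation": [0,0,0],"spin": 0}

```text
time: 33.3
tool_pos: [0.4512, -0.3687, 0.1305]
tcp_rot: [-0.492, -3.103, -0.001]
wrist_force: [0.0, 0.6, 0.3]
width: 1.001
```

```bash
python3 - <<'E'
from h import *
s,R=st()
c,im=snap('wrist','w13.png'); print(rects(c,im,.028,(60,80,440,320),2000))
m=wood(im)
for r in range(180,400,20): print(r,np.where(np.diff((m[r]>0).astype(int)))[0])
go((.451,-.368,.004),72)
for X in [(.451,-.368,.028),(.451,-.368,.066)]: print(proj(c,X))
E
```

```text
t 33.3 p [ 0.4512 -0.3687  0.1305] F [0.  0.6 0.3] w 1.001
toolx [-0.951  0.31   0.   ] tooly [0.31  0.951 0.001]
[(0.4476, -0.3723, 88, 53, -17.9)]
180 [226 304]
200 [227 303]
220 [227 302]
240 [228 302]
260 [230 301]
280 []
300 []
320 []
340 []
360 []
380 []
shift [  0.3  -0.6 126.4] mm  spin 0.01 units (cur 72.1 )
[272.63672808 211.29034297]
[272.80038345 231.7951047 ]
```

View pics/w13.png

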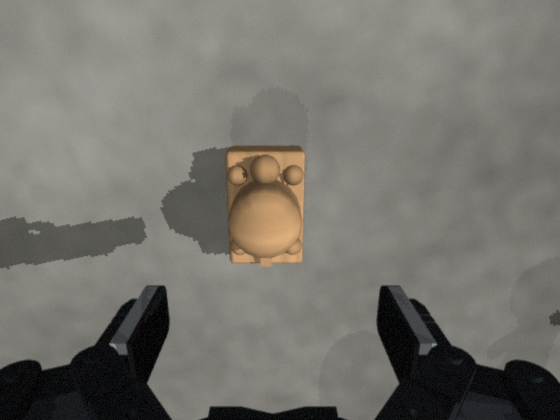

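The tall blank is centred at (265,205), about 5 mm left of the TCP column (273). I'll correct for that and grasp.

Request:
play_rows:
  series:
    - {"translation": [0.002,-0.0045,0.03],"spin": 0}
    - {"translation": [0,0,0.04],"spin": 0}
    - {"translation": [0,0,0.035],"spin": 0}
    - {"translation": [0,0,0.02],"spin": 0}
    - {"translation": [0,0,0],"spin": 0}

```text
time: 33.85
tool_pos: [0.4464, -0.3673, 0.0018]
tcp_rot: [-0.483, -3.097, -0.008]
wrist_force: [-0.4, 0.6, 0.1]
width: 0.998
```

Request:
play_rows:
  series:
    - {"translation": [0,0,0],"spin": 0}
    - {"translation": [0,0,0],"spin": 0}
    - {"translation": [0,0,0],"spin": 0}
    - {"translation": [0,0,0],"spin": 0}
    - {"translation": [0,0,0],"spin": 0}
  jaw: -1
  force: 70

```text
time: 34.35
tool_pos: [0.4504, -0.3729, 0.0083]
tcp_rot: [0.486, 3.1, -0.003]
wrist_force: [0.1, 2.4, 7.0]
width: 0.615
```

Request:
play_rows:
  series:
    - {"translation": [0,0,0],"spin": 0}
    - {"translation": [0,0,0],"spin": 0}
    - {"translation": [0,0,-0.02],"spin": 0}
    - {"translation": [0,0,-0.045],"spin": 0}
    - {"translation": [0,0,-0.045],"spin": 0}

```text
time: 34.85
tool_pos: [0.4472, -0.3707, 0.1158]
tcp_rot: [-0.486, -3.101, -0.003]
wrist_force: [0.4, -0.4, -1.0]
width: 0.612
```

```bash
python3 - <<'E'
from h import *
s,R=st(); go((.423,.3195,.14),94.4)
E
```

```text
t 34.85 p [ 0.4472 -0.3707  0.1158] F [ 0.4 -0.4 -1. ] w 0.612
toolx [-0.952  0.306  0.003] tooly [0.306 0.952 0.001]
shift [234.4 649.7 -22.5] mm  spin -4.44 units (cur 72.2 )
```

Request:
play_rows:
  series:
    - {"translation": [0.0156,0.0433,-0.002],"spin": 0}
    - {"translation": [0.0156,0.0433,-0.002],"spin": 0}
    - {"translation": [0.0156,0.0433,-0.002],"spin": 0}
    - {"translation": [0.0156,0.0433,-0.002],"spin": 0}
    - {"translation": [0.0156,0.0433,-0.002],"spin": 0}

```text
time: 35.35
tool_pos: [0.4398, -0.1401, 0.1262]
tcp_rot: [0.488, 3.103, -0.0]
wrist_force: [0.7, 0.7, -1.0]
width: 0.611
```

Request:
play_rows:
  series:
    - {"translation": [0.0156,0.0433,-0.001],"spin": 0}
    - {"translation": [0.0156,0.0433,-0.001],"spin": 0}
    - {"translation": [0.0156,0.0433,-0.001],"spin": 0}
    - {"translation": [0.0156,0.0433,-0.001],"spin": 0}
    - {"translation": [0.0156,0.0433,-0.001],"spin": 0}

```text
time: 35.85
tool_pos: [0.4319, 0.0899, 0.1313]
tcp_rot: [0.487, 3.103, 0.0]
wrist_force: [1.2, -0.1, -1.2]
width: 0.618
```

Request:
play_rows:
  series:
    - {"translation": [0.0156,0.0433,-0.001],"spin": 0}
    - {"translation": [0.0156,0.0433,-0.001],"spin": 0}
    - {"translation": [0.0156,0.0433,-0.001],"spin": 0}
    - {"translation": [0.0156,0.0433,-0.001],"spin": 0}
    - {"translation": [0.0156,0.0433,-0.001],"spin": 0}

```text
time: 36.35
tool_pos: [0.4238, 0.32, 0.1362]
tcp_rot: [0.486, 3.103, 0.0]
wrist_force: [0.9, 0.2, -0.8]
width: 0.612
```

Request:
play_rows:
  series:
    - {"translation": [0,0,0],"spin": -1}
    - {"translation": [0,0,0],"spin": -1}
    - {"translation": [0,0,0],"spin": -1}
    - {"translation": [0,0,0],"spin": -1}
    - {"translation": [0,0,0],"spin": -0.4}

```text
time: 36.85
tool_pos: [0.424, 0.3181, 0.1359]
tcp_rot: [0.119, -3.139, 0.0]
wrist_force: [-0.3, 0.9, -1.5]
width: 0.613
```

```bash
python3 - <<'E'
from h import *
s,R=st(); go((.423,.3195,.016),94.4); snap('wrist','w14.png')
E
```

```text
t 36.85 p [0.424  0.3181 0.1359] F [-0.3  0.9 -1.5] w 0.613
toolx [-0.997 -0.076  0.   ] tooly [-0.076  0.997 -0.   ]
shift [  0.9   1.5 119.9] mm  spin -0.01 units (cur 94.3 )
```

View pics/w14.png

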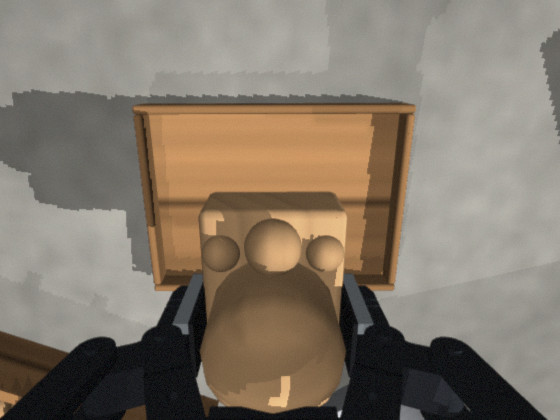

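The tall blank is held upright, with the tray centred at column 273 below it. Now I'll lower it.

Request:
play_rows:
  series:
    - {"translation": [0.001,0.0015,0.035],"spin": 0}
    - {"translation": [0,0,0.035],"spin": 0}
    - {"translation": [0,0,0.03],"spin": 0}
    - {"translation": [0,0,0.015],"spin": 0}
    - {"translation": [0,0,0.006],"spin": 0}

```text
time: 37.4
tool_pos: [0.4214, 0.3183, 0.0142]
tcp_rot: [0.114, -3.134, 0.005]
wrist_force: [-16.3, -12.2, 40.8]
width: 0.618
```

Request:
play_rows:
  series:
    - {"translation": [0,0,0],"spin": 0}
    - {"translation": [0,0,0],"spin": 0}

```text
time: 37.6
tool_pos: [0.4244, 0.3204, 0.0162]
tcp_rot: [-0.114, 3.137, 0.002]
wrist_force: [-0.2, 0.1, -1.8]
width: 0.612
```

Request:
play_rows:
  series:
    - {"translation": [0,0,0],"spin": 0}
    - {"translation": [0,0,0],"spin": 0}
    - {"translation": [0,0,0],"spin": 0}
    - {"translation": [0,0,0],"spin": 0}
    - {"translation": [0,0,0],"spin": 0}
  jaw: 1

```text
time: 38.1
tool_pos: [0.4233, 0.3197, 0.015]
tcp_rot: [-0.115, 3.139, 0.0]
wrist_force: [0.4, -0.3, 0.7]
width: 1.0
```

Request:
play_rows:
  series:
    - {"translation": [0,0,-0.03],"spin": 0}
    - {"translation": [0,0,-0.05],"spin": 0}
    - {"translation": [0,0,-0.05],"spin": 0}
    - {"translation": [0,0,-0.03],"spin": 0}
    - {"translation": [0,0,0],"spin": 0}

```text
time: 38.6
tool_pos: [0.4267, 0.3221, 0.1813]
tcp_rot: [-0.115, 3.13, 0.01]
wrist_force: [0.6, 0.9, 0.0]
width: 1.001
```

```bash
python3 - <<'E'
from h import *
s,R=st(); snap('wrist','w15.png')
h=rk(.04,-.002); 
p=rk(-.03,-.15)
print('hinge',h,'catch',rk(-.08,-.016)); go((*p,.2),None)
for th in (2.28,):
  print('pin est', h+.046*(-np.cos(th)*V-np.sin(th)*U))
E
```

```text
t 38.6 p [0.4267 0.3221 0.1813] F [0.6 0.9 0. ] w 1.001
toolx [-0.997 -0.073 -0.01 ] tooly [-0.073  0.997  0.006]
hinge [ 0.62226736 -0.01569124] catch [0.50402625 0.00910879]
shift [ -50.5 -459.6  -23.1] mm  spin 0 units (cur 94.2 )
pin est [ 0.63959924 -0.05830116]
```

View pics/w15.png

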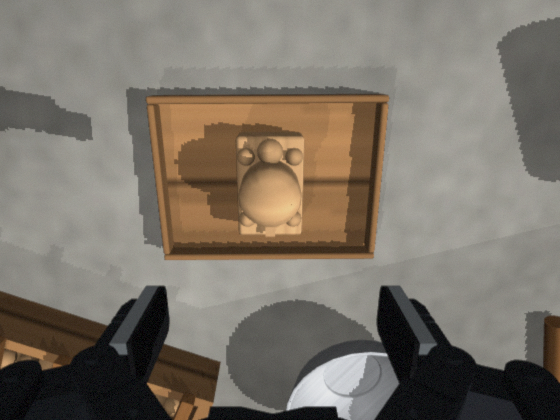

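The tall blank stands upright in the middle of the tray at (270,185). On to the gate: I'll pinch the pin with the jaws along the lane.

```bash
python3 - <<'E'
from h import *
go((.638,-.057,.2),71.5)
E
```

```text
shift [-184.8 -392.4  -22.1] mm  spin 4.54 units (cur 94.2 )
```

Request:
play_rows:
  series:
    - {"translation": [-0.0185,-0.039,-0.002],"spin": 0}
    - {"translation": [-0.0185,-0.039,-0.002],"spin": 0}
    - {"translation": [-0.0185,-0.039,-0.002],"spin": 0}
    - {"translation": [-0.0185,-0.039,-0.002],"spin": 0}
    - {"translation": [-0.0185,-0.039,-0.002],"spin": 0}

```text
time: 39.15
tool_pos: [0.5289, 0.1301, 0.1825]
tcp_rot: [0.115, -3.136, 0.001]
wrist_force: [0.4, -0.2, -0.0]
width: 1.003
```

Request:
play_rows:
  series:
    - {"translation": [-0.0185,-0.039,-0.002],"spin": 0}
    - {"translation": [-0.0185,-0.039,-0.002],"spin": 0}
    - {"translation": [-0.0185,-0.039,-0.002],"spin": 0}
    - {"translation": [-0.0185,-0.039,-0.002],"spin": 0}
    - {"translation": [-0.0185,-0.039,-0.002],"spin": 0}

```text
time: 39.65
tool_pos: [0.6355, -0.0573, 0.1921]
tcp_rot: [0.114, -3.135, -0.001]
wrist_force: [0.3, 0.9, 0.2]
width: 0.999
```

Request:
play_rows:
  series:
    - {"translation": [0,0,0],"spin": 1}
    - {"translation": [0,0,0],"spin": 1}
    - {"translation": [0,0,0],"spin": 1}
    - {"translation": [0,0,0],"spin": 1}
    - {"translation": [0,0,0],"spin": 0.5}

```text
time: 40.15
tool_pos: [0.6347, -0.0557, 0.1918]
tcp_rot: [-0.504, -3.096, 0.0]
wrist_force: [0.5, 0.4, -0.4]
width: 1.003
```

```bash
python3 - <<'E'
from h import *
s,R=st(); go((.638,-.057,.075),71.5)
c,im=snap('wrist','w16.png')
import pickle; pickle.dump(c,open('w16.pkl','wb'))
E
```

```text
t 40.15 p [ 0.6347 -0.0557  0.1918] F [ 0.5  0.4 -0.4] w 1.003
toolx [-0.948  0.317  0.005] tooly [ 0.317  0.948 -0.001]
shift [-4.000e+00 -1.000e-01  1.168e+02] mm  spin 0.0 units (cur 71.5 )
```

View pics/w16.png

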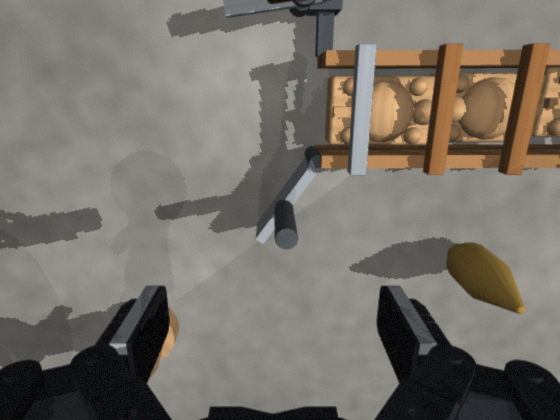

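Pin top at (286,237); three blanks are nose to tail in the lane, the last one's rear (column 331) inside the wall ends (column 321).

```bash
python3 - <<'E'
from h import *
import pickle; c=pickle.load(open('w16.pkl','rb'))
P=ray(c,(286,237),.11); print(P,inrk(P[:2]), 'rear blank y',inrk(ray(c,(331,110),.024)[:2]),'wall end',inrk(ray(c,(321,155),.054)[:2]),inrk(ray(c,(321,60),.054)[:2]))
h=rk(.04,-.002); d=P[:2]-h; print(np.linalg.norm(d)); r=inrk(P[:2])-[.04,-.002]; th=np.arctan2(-r[1],-r[0]); print('theta',th)
go((P[0],P[1],.075),71.5)
E
```

```text
[ 0.64715682 -0.05015845  0.11      ] [ 0.0745 -0.0268] rear blank y [-0.0011  0.012 ] wall end [0.0303 0.0014] [-0.037  -0.0014]
0.04251439516767425
theta 2.5183336007699886
shift [-10.5   9.3 116.8] mm  spin -0.0 units (cur 71.5 )
```

Request:
play_rows:
  series:
    - {"translation": [-0.011,0.008,0.03],"spin": 0}
    - {"translation": [0,0,0.04],"spin": 0}
    - {"translation": [0,0,0.035],"spin": 0}
    - {"translation": [0,0,0.012],"spin": 0}
    - {"translation": [0,0,0],"spin": 0}

```text
time: 40.7
tool_pos: [0.646, -0.0513, 0.0738]
tcp_rot: [-0.498, -3.094, 0.001]
wrist_force: [0.5, -0.0, 1.0]
width: 1.0
```

Request:
play_rows:
  series:
    - {"translation": [0,0,0],"spin": 0}
    - {"translation": [0,0,0],"spin": 0}
    - {"translation": [0,0,0],"spin": 0}
    - {"translation": [0,0,0],"spin": 0}
    - {"translation": [0,0,0],"spin": 0}
  jaw: -1
  force: 40

```text
time: 41.2
tool_pos: [0.6499, -0.0516, 0.0792]
tcp_rot: [0.5, 3.1, 0.0]
wrist_force: [-1.8, 1.0, 4.0]
width: 0.177
```

Request:
play_rows:
  series:
    - {"translation": [0,0,0],"spin": 0}
    - {"translation": [0,0,0],"spin": 0}
    - {"translation": [0,0,0],"spin": 0}

```text
time: 41.5
tool_pos: [0.6499, -0.0517, 0.0792]
tcp_rot: [0.5, 3.1, 0.0]
wrist_force: [-1.4, 0.3, 5.3]
width: 0.175
```

```bash
python3 - <<'E'
from h import *
s,R=st(); p0=inrk(s['tool_pos'][:2]); print(p0,s['width']*85)
P=[np.array([40-46*np.cos(t),-2-46*np.sin(t)]) for t in np.linspace(2.5,0,16)]
print(np.round(np.diff(P,axis=0),1).tolist())
E
```

```text
t 41.5 p [ 0.6499 -0.0517  0.0792] F [-1.4  0.3  5.3] w 0.175
toolx [-0.949  0.314 -0.002] tooly [0.314 0.949 0.   ]
[ 0.0777 -0.0273] 14.836234684787412
[[-5.1, -5.7], [-6.0, -4.8], [-6.7, -3.8], [-7.2, -2.6], [-7.5, -1.4], [-7.7, -0.1], [-7.6, 1.2], [-7.3, 2.4], [-6.8, 3.6], [-6.1, 4.7], [-5.2, 5.6], [-4.2, 6.4], [-3.1, 7.0], [-1.9, 7.4], [-0.6, 7.6]]
```

Request:
play_rows:
  series:
    - {"translation": [0.0051,-0.0057,0],"spin": 0}
    - {"translation": [0.006,-0.0048,0],"spin": 0}
    - {"translation": [0.0067,-0.0038,0],"spin": 0}
    - {"translation": [0.0072,-0.0026,0],"spin": 0}
    - {"translation": [0.0075,-0.0014,0],"spin": 0}

```text
time: 42.0
tool_pos: [0.6154, -0.0591, 0.0792]
tcp_rot: [0.5, 3.095, 0.001]
wrist_force: [6.7, -0.9, 1.8]
width: 0.175
```

Request:
play_rows:
  series:
    - {"translation": [0.0077,0,0],"spin": 0}
    - {"translation": [0.0076,0.0012,0],"spin": 0}
    - {"translation": [0.0073,0.0024,0],"spin": 0}
    - {"translation": [0.0068,0.0036,0],"spin": 0}
    - {"translation": [0,0,0],"spin": 0}

```text
time: 42.5
tool_pos: [0.5853, -0.0472, 0.0791]
tcp_rot: [-0.498, -3.101, 0.012]
wrist_force: [-7.8, -13.9, 11.3]
width: 0.176
```

```bash
python3 - <<'E'
from h import *
s,R=st(); p=inrk(s['tool_pos'][:2]); print(p); r=p-[.04,-.002]; print(np.linalg.norm(r),np.arctan2(-r[1],-r[0]))
E
```

```text
t 42.5 p [ 0.5853 -0.0472  0.0791] F [ -7.8 -13.9  11.3] w 0.176
toolx [-0.95   0.313  0.   ] tooly [ 0.313  0.95  -0.008]
[ 0.015  -0.0436]
0.04853411171536984 1.0296701128610484
```

Request:
play_rows:
  series:
    - {"translation": [0.0065,0.002,0],"spin": 0}
    - {"translation": [0.0055,0.0056,0],"spin": 0}
    - {"translation": [0.0042,0.0064,0],"spin": 0}
    - {"translation": [0.0031,0.007,0],"spin": 0}
    - {"translation": [0,0,0],"spin": 0}

```text
time: 43.0
tool_pos: [0.5647, -0.0204, 0.0788]
tcp_rot: [-0.495, -3.081, 0.014]
wrist_force: [-33.1, -13.1, 34.6]
width: 0.157
```

```bash
python3 - <<'E'
from h import *
s,R=st(); p=inrk(s['tool_pos'][:2]); print(p); r=p-[.04,-.002]; print(np.linalg.norm(r),np.arctan2(-r[1],-r[0])); F=s['wrist_force'][:2]; print('Frack',F@V,F@U)
E
```

```text
t 43.0 p [ 0.5647 -0.0204  0.0788] F [-33.1 -13.1  34.6] w 0.157
toolx [-0.949  0.314  0.019] tooly [ 0.313  0.95  -0.012]
[-0.0131 -0.0247]
0.057748593056454633 0.4039822822157178
Frack -27.24734674308547 -22.894600226711187
```

The grip is dragging off the pin, so I'll release it and look without viewing (numeric).

Request:
play_rows:
  series:
    - {"translation": [0,0,0],"spin": 0}
    - {"translation": [0,0,0],"spin": 0}
    - {"translation": [0,0,0],"spin": 0}
    - {"translation": [0,0,0],"spin": 0}
  jaw: 0.2

```text
time: 43.4
tool_pos: [0.5755, -0.0166, 0.0776]
tcp_rot: [0.499, 3.102, 0.0]
wrist_force: [-0.3, -0.8, -1.0]
width: 0.6
```

```bash
python3 - <<'E'
from h import *
s,R=st(); print(inrk(s['tool_pos'][:2]))
snap('wrist','w17.png')
E
```

```text
t 43.4 p [ 0.5755 -0.0166  0.0776] F [-0.3 -0.8 -1. ] w 0.6
toolx [-0.949  0.314 -0.   ] tooly [0.314 0.949 0.   ]
[-0.0041 -0.0177]
```

View pics/w17.png

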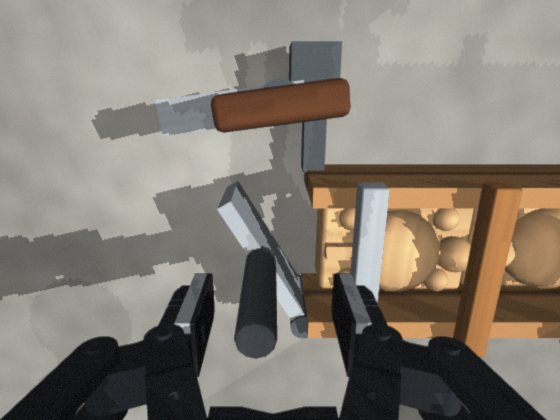

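The gate is about 60° open, from hinge (300,328) to tip (230,190), with the pin top at (255,335) between the open fingers. I'll simply push the pin in with the trailing finger.

```bash
python3 - <<'E'
from h import *
c=cal('wrist')
P=inrk(ray(c,(256,338),.11)[:2]); H=inrk(ray(c,(300,328),.048)[:2]); T=inrk(ray(c,(238,186),.046)[:2]); print('pin',P,'hinge',H,'tip',T)
print('catch',inrk(ray(c,(281,105),.08)[:2]))
print('wall ends',inrk(ray(c,(306,176),.054)[:2]),inrk(ray(c,(305,338),.054)[:2]))
E
```

```text
pin [-0.003  -0.0233] hinge [ 0.0388 -0.0019] tip [-0.0421 -0.0343]
catch [-0.082  -0.0145]
wall ends [-0.0491 -0.002 ] [0.0407 0.0004]
```

Request:
play_rows:
  series:
    - {"translation": [0,0.008,0],"spin": 0}
    - {"translation": [0,0.008,0],"spin": 0}
    - {"translation": [0,0.006,0],"spin": 0}
    - {"translation": [0,0.004,0],"spin": 0}
    - {"translation": [0,0,0],"spin": 0}

```text
time: 43.95
tool_pos: [0.584, 0.0089, 0.0779]
tcp_rot: [0.498, 3.101, 0.001]
wrist_force: [1.4, 0.7, 0.1]
width: 0.598
```

Request:
play_rows:
  series:
    - {"translation": [0,0.003,0],"spin": 0}
    - {"translation": [0,0.002,0],"spin": 0}
    - {"translation": [0,0,0],"spin": 0}

```text
time: 44.25
tool_pos: [0.5853, 0.013, 0.078]
tcp_rot: [0.5, 3.101, 0.001]
wrist_force: [0.4, -0.6, 0.5]
width: 0.601
```

Request:
play_rows:
  series:
    - {"translation": [0,0.002,0],"spin": 0}
    - {"translation": [0,0,0],"spin": 0}

```text
time: 44.45
tool_pos: [0.5858, 0.0147, 0.078]
tcp_rot: [0.5, 3.101, 0.0]
wrist_force: [-0.0, -0.8, -0.5]
width: 0.597
```

```bash
python3 - <<'E'
from h import *
s,R=st(); print(inrk(s['tool_pos'][:2]));F=s['wrist_force'][:2]; print('Frack',F@V,F@U)
c,im=snap('wrist','w18.png')
# pin: dark pixels between fingers -> report dark-blob extents on rows
g=im.max(2)
for r in range(230,345,12):
    x=np.where(np.diff((g[r]<75).astype(int)))[0]; print(r,x)
E
```

```text
t 44.45 p [0.5858 0.0147 0.078 ] F [-0.  -0.8 -0.5] w 0.597
toolx [-0.949  0.314 -0.   ] tooly [0.314 0.949 0.   ]
[-0.0043  0.0152]
Frack 0.23064863995054044 -0.7999489834874245
230 [245 248 250 251 406 413 525 541]
242 [225 252 404 411 522 538]
254 [221 253 402 410 519 535]
266 [218 253 401 408 516 532]
278 [204 212 214 251 256 258 333 340 399 407 513 528]
290 [175 187 200 251 252 284 310 325 331 344 357 374 384 405 431 525 552]
302 [169 182 196 248 249 252 261 262 330 348 362 376 395 403 435 436 506 522
 549 550 551 553 558]
314 [163 178 192 217 218 247 266 268 283 284 331 353 367 383 385 386 390 391
 393 402 479 480 481 482 490 491 495 496 503 519]
326 [156 178 189 203 208 212 213 245 334 355 366 389 393 400 501 516]
338 [ 93 113 143 208 214 236 337 401 432 451 499 513]
```

Request:
play_rows:
  series:
    - {"translation": [0,0.002,0],"spin": 0}
    - {"translation": [0,0.002,0],"spin": 0}
    - {"translation": [0,0,0],"spin": 0}
    - {"translation": [0,0,0],"spin": 0}

```text
time: 44.9
tool_pos: [0.5862, 0.0165, 0.0778]
tcp_rot: [-0.498, -3.101, 0.005]
wrist_force: [-2.8, -7.4, 2.1]
width: 0.6
```

Request:
play_rows:
  series:
    - {"translation": [0,0.002,0],"spin": 0}
    - {"translation": [0,0,0],"spin": 0}
    - {"translation": [0,0,0],"spin": 0}

```text
time: 45.2
tool_pos: [0.5862, 0.0167, 0.0777]
tcp_rot: [-0.497, -3.1, 0.01]
wrist_force: [-4.8, -14.0, 3.3]
width: 0.603
```

```bash
python3 - <<'E'
from h import *
s,R=st(); print(inrk(s['tool_pos'][:2]));F=s['wrist_force'][:2]; print('Frack',F@V,F@U)
c,im=snap('wrist','w19.png'); g=im.max(2)
for r in (254,266,326,338): print(r,np.where(np.diff((g[r]<75).astype(int)))[0])
E
```

```text
t 45.2 p [0.5862 0.0167 0.0777] F [ -4.8 -14.    3.3] w 0.603
toolx [-0.95   0.313  0.001] tooly [ 0.313  0.95  -0.007]
[-0.0045  0.0172]
Frack -0.12602298347206084 -14.801641614040127
254 [221 253 399 406 517 532]
266 [217 251 398 405 514 529]
326 [156 178 189 201 211 243 334 355 365 397 499 514]
338 [ 92 113 143 207 216 235 337 401 432 451 496 511]
```

The gate is on its stop: about 15 N with no further motion. Now I'll back off and head to the catch.

Request:
play_rows:
  series:
    - {"translation": [0,-0.009,0],"spin": 0}
    - {"translation": [0,0,-0.04],"spin": 0}
    - {"translation": [0,0,-0.04],"spin": 0}
    - {"translation": [0,0,0],"spin": 1}
    - {"translation": [0,0,0],"spin": 1}

```text
time: 45.75
tool_pos: [0.5867, 0.012, 0.1606]
tcp_rot: [0.773, 3.04, 0.003]
wrist_force: [-1.3, 0.4, -0.3]
width: 0.602
```

Request:
play_rows:
  series:
    - {"translation": [0,0,0],"spin": 1}
    - {"translation": [0,0,0],"spin": 1}
    - {"translation": [0,0,0],"spin": 1}
    - {"translation": [0,0,0],"spin": 1}
    - {"translation": [0,0,0],"spin": 1}

```text
time: 46.25
tool_pos: [0.585, 0.0121, 0.158]
tcp_rot: [1.414, 2.805, 0.002]
wrist_force: [-0.3, 1.2, -0.4]
width: 0.601
```

Request:
play_rows:
  series:
    - {"translation": [0,0,0],"spin": 1}
    - {"translation": [0,0,0],"spin": 1}
    - {"translation": [0,0,0],"spin": 1}
    - {"translation": [0,0,0],"spin": 1}
    - {"translation": [0,0,0],"spin": 1}

```text
time: 46.75
tool_pos: [0.585, 0.0121, 0.158]
tcp_rot: [1.988, 2.432, 0.002]
wrist_force: [0.2, 0.2, 0.0]
width: 0.602
```

Request:
play_rows:
  series:
    - {"translation": [0,0,0],"spin": 1}
    - {"translation": [0,0,0],"spin": 1}
    - {"translation": [0,0,0],"spin": 1}
    - {"translation": [0,0,0],"spin": 1}
    - {"translation": [0,0,0],"spin": 0.5}

```text
time: 47.25
tool_pos: [0.585, 0.0121, 0.158]
tcp_rot: [-2.424, -1.999, -0.002]
wrist_force: [0.1, -0.8, 0.1]
width: 0.598
```

```bash
python3 - <<'E'
from h import *
s,R=st(); p=rk(-.081,-.015); go((*p,.155),-11)
c,im=snap('top','top5.png')
hh=cv2.cvtColor(im,cv2.COLOR_BGR2HSV); m=cv2.inRange(hh,(0,100,25),(14,255,140)); m[:,:270]=0;m[:,320:]=0;m[:225]=0;m[:260][:,:]=m[:260]; m[260:]=0
for ct in cv2.findContours(m,0,1)[0]: 
    if cv2.contourArea(ct)>20: print('handle?',cv2.minAreaRect(ct),inrk(ray(c,cv2.minAreaRect(ct)[0],.08)[:2]))
E
```

```text
t 47.25 p [0.585  0.0121 0.158 ] F [ 0.1 -0.8  0.1] w 0.598
toolx [0.19  0.982 0.001] tooly [ 0.982 -0.19   0.001]
shift [-17.2 -79.7   2.9] mm  spin 0.01 units (cur -11.0 )
handle? ((294.98077392578125, 242.09616088867188), (18.43491554260254, 3.3339738845825195), 11.309932708740234) [-0.0814 -0.0137]
```

Request:
play_rows:
  series:
    - {"translation": [-0.008,-0.04,0],"spin": 0}
    - {"translation": [-0.009,-0.04,0],"spin": 0}
    - {"translation": [0,0,0],"spin": 0}
    - {"translation": [0,0,0],"spin": 0}

```text
time: 47.7
tool_pos: [0.5024, 0.0103, 0.1579]
tcp_rot: [2.42, 2.003, 0.002]
wrist_force: [0.6, -0.4, 0.6]
width: 0.6
```

```bash
python3 - <<'E'
from h import *
s,R=st()
c,im=snap('wrist','w20.png')
hh=cv2.cvtColor(im,cv2.COLOR_BGR2HSV); m=cv2.inRange(hh,(0,110,30),(13,255,200)); m=cv2.morphologyEx(m,cv2.MORPH_OPEN,np.ones((3,3)))
for ct in cv2.findContours(m,0,1)[0]:
    if cv2.contourArea(ct)>400:
        P=np.array([ray(c,p[0],.08)[:2] for p in ct]).astype(np.float32)*1000; r=cv2.minAreaRect(P); print(cv2.boundingRect(ct),r,inrk(np.array(r[0])/1000))
E
```

```text
t 47.7 p [0.5024 0.0103 0.1579] F [ 0.6 -0.4  0.6] w 0.6
toolx [0.187 0.982 0.001] tooly [ 0.982 -0.187  0.001]
(264, 177, 21, 80) ((503.6968078613281, 14.622608184814453), (53.48051071166992, 12.71103572845459), 78.76728820800781) [-0.0821 -0.0109]
```

Request:
play_rows:
  series:
    - {"translation": [0.002,0,0.03],"spin": 0}
    - {"translation": [0,0,0.035],"spin": 0}
    - {"translation": [0,0,0.03],"spin": 0}
    - {"translation": [0,0,0.009],"spin": 0}
    - {"translation": [0,0,0],"spin": 0}

```text
time: 48.25
tool_pos: [0.5031, 0.0121, 0.0526]
tcp_rot: [-2.419, -2.001, 0.003]
wrist_force: [-0.3, 0.5, 0.3]
width: 0.603
```

Request:
play_rows:
  series:
    - {"translation": [0,0,0],"spin": 0}
    - {"translation": [0,0,0],"spin": 0}
    - {"translation": [0,0,0],"spin": 0}
    - {"translation": [0,0,0],"spin": 0}
    - {"translation": [0,0,0],"spin": 0}
  jaw: -1
  force: 25

```text
time: 48.75
tool_pos: [0.5039, 0.0122, 0.0561]
tcp_rot: [2.42, 2.002, 0.002]
wrist_force: [-3.7, 1.0, 7.7]
width: 0.155
```

```bash
python3 - <<'E'
from h import *
s,R=st(); print(inrk(s['tool_pos'][:2]),np.round(s['torque'],2))
E
```

```text
t 48.75 p [0.5039 0.0122 0.0561] F [-3.7  1.   7.7] w 0.155
toolx [0.188 0.982 0.001] tooly [ 0.982 -0.188  0.001]
[-0.0811 -0.0131] [ 0.07  0.75 -0.05]
```

Request:
play_rows:
  series:
    - {"translation": [0,0,0],"spin": -1}
    - {"translation": [0,0,0],"spin": -1}
    - {"translation": [0,0,0],"spin": -1}
    - {"translation": [0,0,0],"spin": -1}
    - {"translation": [0,0,0],"spin": -1}

```text
time: 49.25
tool_pos: [0.5031, 0.0123, 0.056]
tcp_rot: [-1.926, -2.482, -0.0]
wrist_force: [-6.7, 0.6, 8.2]
width: 0.158
```

Request:
play_rows:
  series:
    - {"translation": [0,0,0],"spin": -1}
    - {"translation": [0,0,0],"spin": -1}
    - {"translation": [0,0,0],"spin": -1}
    - {"translation": [0,0,0],"spin": -1}
    - {"translation": [0,0,0],"spin": -1}

```text
time: 49.75
tool_pos: [0.5024, 0.012, 0.056]
tcp_rot: [-1.342, -2.839, 0.002]
wrist_force: [-8.7, -1.3, 11.6]
width: 0.158
```

Request:
play_rows:
  series:
    - {"translation": [0,0,0],"spin": -1}
    - {"translation": [0,0,0],"spin": -1}
    - {"translation": [0,0,0],"spin": -1}
    - {"translation": [0,0,0],"spin": -1}
    - {"translation": [0,0,0],"spin": 0}

```text
time: 50.25
tool_pos: [0.5018, 0.0114, 0.0549]
tcp_rot: [-0.83, -3.028, 0.003]
wrist_force: [-6.6, -2.9, 6.5]
width: 0.154
```

```bash
python3 - <<'E'
from h import *
s,R=st(); print(inrk(s['tool_pos'][:2]),np.round(s['torque'],2)); go((.5,0.01,.05),71.5)
E
```

```text
t 50.25 p [0.5018 0.0114 0.0549] F [-6.6 -2.9  6.5] w 0.154
toolx [-0.86   0.51   0.002] tooly [ 0.51   0.86  -0.002]
[-0.0828 -0.0145] [-0.44  1.04  0.06]
shift [ 0.8 -2.1  4.9] mm  spin -2.43 units (cur 59.4 )
```

Request:
play_rows:
  series:
    - {"translation": [0,0,0],"spin": -1}
    - {"translation": [0,0,0],"spin": -1}
    - {"translation": [0,0,0],"spin": -0.3}
    - {"translation": [0,0,0],"spin": 0}
    - {"translation": [0,0,0],"spin": 0}

```text
time: 50.75
tool_pos: [0.5014, 0.0112, 0.0533]
tcp_rot: [-0.527, -3.094, 0.003]
wrist_force: [-3.2, -4.2, -5.1]
width: 0.158
```

Request:
play_rows:
  series:
    - {"translation": [0,0,0],"spin": 0}
    - {"translation": [0,0,0],"spin": 0}
    - {"translation": [0,0,0],"spin": 0}
    - {"translation": [0,0,0],"spin": 0}
    - {"translation": [0,0,0],"spin": 0}
  jaw: 0

```text
time: 51.25
tool_pos: [0.5038, 0.0121, 0.0543]
tcp_rot: [0.527, 3.096, 0.0]
wrist_force: [0.4, 0.8, 0.3]
width: 0.499
```

Request:
play_rows:
  series:
    - {"translation": [0,0,-0.04],"spin": 0}
    - {"translation": [0,0,-0.045],"spin": 0}
    - {"translation": [0,0,-0.04],"spin": 0}
    - {"translation": [0,0,0],"spin": 0}
    - {"translation": [0,0,0],"spin": 0}

```text
time: 51.75
tool_pos: [0.5044, 0.0121, 0.1805]
tcp_rot: [0.526, 3.094, 0.001]
wrist_force: [-0.4, 0.3, -1.0]
width: 0.502
```

```bash
python3 - <<'E'
from h import *
s,R=st()
c,im=snap('wrist','w21.png')
hh=cv2.cvtColor(im,cv2.COLOR_BGR2HSV); m=cv2.inRange(hh,(0,110,30),(13,255,200)); m=cv2.morphologyEx(m,cv2.MORPH_OPEN,np.ones((3,3)))
for ct in cv2.findContours(m,0,1)[0]:
    if cv2.contourArea(ct)>400:
        P=np.array([ray(c,p[0],.078)[:2] for p in ct]).astype(np.float32)*1000; r=cv2.minAreaRect(P); print(cv2.boundingRect(ct),np.round(r[0],1),np.round(r[1],1),r[2],inrk(np.array(r[0])/1000))
# gate & tongue: where should they project if shut/locked
st_=cv2.inRange(hh,(80,0,90),(140,90,255))
for n,x,y,z in [('gate tip top',-.042,-.002,.046),('gate root',.03,-.002,.046),('tongue tip',-.026,-.016,.042),('gate mid',-.02,-.002,.046)]:
    q=proj(c,(*rk(x,y),z)); print(n,np.round(q),im[int(q[1]),int(q[0])] if 0<=q[0]<560 and 0<=q[1]<420 else None)
E
```

```text
t 51.75 p [0.5044 0.0121 0.1805] F [-0.4  0.3 -1. ] w 0.502
toolx [-0.944  0.331 -0.003] tooly [0.331 0.944 0.001]
(261, 168, 19, 73) [499.7  12.3] [12.4 53. ] 70.0741195678711 [-0.0851 -0.0143]
gate tip top [286. 243.] [116 112 108]
gate root [286. 317.] [40 36 32]
tongue tip [269. 258.] [180 177 170]
gate mid [286. 267.] [168 164 158]
```

The handle now reads about 160° (locked is about 161°). I'll check the 4 mm drop by touch, gently lowering shut fingers onto the handle's top.

Request:
play_rows:
  series:
    - {"translation": [0,0,0.03],"spin": 0}
    - {"translation": [0,0,0.035],"spin": 0}
    - {"translation": [0,0,0.025],"spin": 0}
    - {"translation": [0,0,0],"spin": 0}
    - {"translation": [0,0,0],"spin": 0}
  jaw: -1

```text
time: 52.3
tool_pos: [0.5017, 0.0121, 0.0873]
tcp_rot: [-0.526, -3.093, 0.001]
wrist_force: [0.6, 0.2, 0.4]
width: -0.002
```

Request:
play_rows:
  series:
    - {"translation": [0,0,0.004],"spin": 0}
    - {"translation": [0,0,0.003],"spin": 0}
    - {"translation": [0,0,0],"spin": 0}
    - {"translation": [0,0,0],"spin": 0}

```text
time: 52.7
tool_pos: [0.5037, 0.012, 0.0825]
tcp_rot: [0.527, 3.096, 0.0]
wrist_force: [-1.0, -0.2, 0.4]
width: 0.003
```

Request:
play_rows:
  series:
    - {"translation": [0,0,0.002],"spin": 0}
    - {"translation": [0,0,0],"spin": 0}
    - {"translation": [0,0,0],"spin": 0}

```text
time: 53.0
tool_pos: [0.5032, 0.012, 0.0798]
tcp_rot: [-0.527, -3.097, 0.0]
wrist_force: [0.4, -0.3, 0.6]
width: 0.001
```

Request:
play_rows:
  series:
    - {"translation": [0,0,0.002],"spin": 0}
    - {"translation": [0,0,0],"spin": 0}
    - {"translation": [0,0,0],"spin": 0}

```text
time: 53.3
tool_pos: [0.5032, 0.012, 0.0777]
tcp_rot: [-0.527, -3.097, 0.0]
wrist_force: [0.0, -0.9, 1.1]
width: 0.004
```

Request:
play_rows:
  series:
    - {"translation": [0,0,0.001],"spin": 0}
    - {"translation": [0,0,0],"spin": 0}
    - {"translation": [0,0,0],"spin": 0}

```text
time: 53.6
tool_pos: [0.5032, 0.012, 0.0768]
tcp_rot: [-0.527, -3.097, 0.0]
wrist_force: [0.3, -0.3, 0.7]
width: 0.0
```

Request:
play_rows:
  series:
    - {"translation": [0,0,0.001],"spin": 0}
    - {"translation": [0,0,0],"spin": 0}
    - {"translation": [0,0,0],"spin": 0}

```text
time: 53.9
tool_pos: [0.5035, 0.012, 0.076]
tcp_rot: [0.527, 3.097, 0.0]
wrist_force: [0.1, -0.2, 1.9]
width: 0.001
```

Request:
play_rows:
  series:
    - {"translation": [0,0,0.001],"spin": 0}
    - {"translation": [0,0,0],"spin": 0}
    - {"translation": [0,0,0],"spin": 0}

```text
time: 54.2
tool_pos: [0.5037, 0.012, 0.076]
tcp_rot: [0.527, 3.096, 0.0]
wrist_force: [-2.2, 1.0, 7.1]
width: 0.001
```

Contact came at z = 0.076 m, exactly 4 mm below the free height of 0.080 m, so the catch has dropped. I'll retract and run a last numeric check.

Request:
play_rows:
  series:
    - {"translation": [0,0,-0.03],"spin": 0}
    - {"translation": [0,0,-0.045],"spin": 0}
    - {"translation": [0,0,-0.045],"spin": 0}
    - {"translation": [0.04,0,-0.02],"spin": 0}
    - {"translation": [0,0,0],"spin": 0}

```text
time: 54.7
tool_pos: [0.4652, 0.0261, 0.2189]
tcp_rot: [0.525, 3.092, 0.002]
wrist_force: [1.4, -0.3, 0.7]
width: 0.001
```

```bash
python3 - <<'E'
from h import *
s,R=st()
c,im=snap('wrist','w22.png'); hh=cv2.cvtColor(im,cv2.COLOR_BGR2HSV)
# last blank's rear: bare light wood between mouth and bar, along lane centre at z=.028
for x in (-.012,0,.012):
    v=[]
    for y in np.arange(-.012,.02,.002):
        q=proj(c,(*rk(x,y),.028)).astype(int); v.append((round(y*1000),*hh[q[1],q[0]][1:].tolist()) if 0<=q[0]<560 and 0<=q[1]<420 else None)
    print(x,v)
# gate panel brightness across the mouth at its top edge height
for y in np.arange(-.03,.012,.003):
    print(round(y*1000),[int(im[tuple(proj(c,(*rk(x,y),.046)).astype(int)[::-1])].max()) for x in (-.035,-.02,.018)],end=' ')
print()
a=cv2.imread('pics/top0.png'); _,b=snap('top','top6.png')
for n,(x,y,w,h) in dict(bowl=(95,155,70,65),bob=(250,125,28,30),farmer=(370,120,50,48)).items():
    r=cv2.phaseCorrelate(a[y:y+h,x:x+w].mean(2),b[y:y+h,x:x+w].mean(2)); print(n,np.round(r[0],2),round(r[1],2))
print('tray',rects(cal('top'),b,.02,(130,235,90,75)))
E
```

```text
t 54.7 p [0.4652 0.0261 0.2189] F [ 1.4 -0.3  0.7] w 0.001
toolx [-0.944  0.33  -0.005] tooly [0.33  0.944 0.002]
-0.012 [(-12, 75, 17), (-10, 34, 15), (-8, 23, 79), (-6, 15, 84), (-4, 18, 85), (-2, 22, 82), (0, 16, 79), (2, 21, 86), (4, 21, 87), (6, 23, 45), (8, 67, 19), (10, 92, 25), (12, 85, 24), (14, 75, 17), (16, 39, 26), (18, 108, 104)]
0 [(-12, 255, 9), (-10, 20, 25), (-8, 20, 64), (-6, 21, 84), (-4, 20, 88), (-2, 18, 85), (0, 18, 86), (2, 24, 84), (4, 9, 84), (6, 22, 69), (8, 43, 24), (10, 55, 28), (12, 53, 29), (14, 112, 16), (16, 32, 24), (18, 70, 29)]
0.012 [(-12, 116, 11), (-10, 57, 9), (-8, 19, 54), (-6, 21, 86), (-4, 19, 82), (-2, 23, 89), (0, 18, 84), (2, 21, 86), (4, 24, 86), (6, 18, 83), (8, 60, 30), (10, 85, 27), (12, 97, 21), (14, 67, 23), (16, 135, 17), (18, 67, 23)]
-30 [110, 25, 32] -27 [80, 84, 54] -24 [84, 84, 103] -21 [85, 81, 112] -18 [86, 73, 107] -15 [49, 19, 31] -12 [22, 18, 38] -9 [43, 24, 41] -6 [87, 86, 112] -3 [87, 85, 109] 0 [86, 82, 105] 3 [95, 85, 80] 6 [170, 27, 53] 9 [169, 20, 21] 
bowl [0.01 0.09] 0.98
bob [-0.22  0.03] 0.98
farmer [-0.09  0.07] 1.02
tray [(0.4226, 0.3197, 191, 141, -85.5)]
```

```bash
python3 -c "
from workcell import bot
print(bot.finish_job())"
```

```text
the job is handed in; nothing more can be done
None
```

I did the whole job in the order asked and handed it in at about 55 s of the 200 s allowed; no verdict came back.

- **Low blanks:** three were there, and I pushed each through the mouth and under the bar, one behind another. In the wrist view before I shut the gate, the last one's rear measured about 10 mm inside the mouth. My last sampling along the lane was too dark to confirm that.
- **Tall blank:** it stands upright in the middle of the tray, as seen right after I let go. Setting it down gave a brief reading of 41 N straight down (about 46 N in all) at the wrist, through the held blank. That is under the 120 N wrist limit.
- **Gate:** my first try, pinching the pin, dragged off partway with forces up to about 50 N, so I let go and pushed the pin instead. The gate then held about 15 N against its stop. The last image shows the panel straight across the mouth.
- **Catch:** I turned it counter-clockwise until its handle read about 1.55 rad (1.57 is locked). Shut fingers lowered onto the handle touched at 0.076 m, 4 mm below its free height, so it is in the detent.
- **Bystanders:** bowl, plumb bob and farmer match the starting top image to within 0.3 pixel. I saw no sign of a blank being knocked aside, nor of the grip slackening on a blank.

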